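# Return the bottle to its rack and latch the retaining bar

## Task

Set the big screw-cap bottle from the bench upright on the empty round rubber mat in the bottle rack, centred on the mat, set down gently rather than dropped. Then secure the rack: take the black ball at the end of the retaining bar, lift the bar over the striker, swing it in and let it drop fully into the catch. Do not knock over or shove the two small bottles, and let go of everything at the end.

Things in the scene. Friction and masses are not known exactly. Their poses are not given: they have to be found in the camera images.
- bottle: The bottle to return: clear round laboratory bottle with a screw cap, 99 mm tall, body 56 mm diameter up to about 65 mm, shoulder above it, cap 44 mm diameter from 76 to 99 mm height; about 0.13 to 0.25 kg, solid. Starts upright on the bench, left or right of the rack. Origin: centre of its underside, z up.
- drip_mat: Flat round rubber mat, 72 mm diameter, 3 mm thick, fixed on the rack's base plate (12 mm thick) at whichever of the rack's two places is empty. Origin: centre of its underside, 12 mm above the bench; its top, on which the bottle shall stand, is 15 mm above the bench.
- bottle_rack: Fixed two-tier metal bottle rack, open at the front; base plate 130 (x) x 310 (y) x 12 mm. Origin: centre of its underside; x points from its front to its rear, y to its left seen from the front, z up. Bottle places at x = -6, y = +45 and -45 mm. Two rear posts at x = +45, y = +-135 mm carry an upper board. The closed bar lies across the front at x = -50 mm.
- small_bottle_in: Small round bottle, 42 mm diameter, 68 mm tall, loose, standing at the rack's other place, 90 mm from the mat's centre. Bystander. Origin: centre of its underside.
- small_bottle_out: Same kind of small round bottle, 42 mm diameter, 68 mm tall, standing loose on the bench at the other side of the rack from the bottle. Bystander. Origin: centre of its underside.
- bar_pivot (a point): Crossing of the retaining bar's two hinge axes, at x = -50, y = +125 mm in the rack's frame, 60 mm above the bench.
- bar_swing (a joint): Swing of the bar about the vertical through the pivot, rad: 0 = bar lies straight across the rack's front (along the rack's -y), positive = its free end swings out to the front (rack's -x), up to 0.8. Light friction, stays where left. Starts open at 0.25 to 0.5.
- bar_lift (a joint): Pivoting of the bar upward about its own horizontal axle at the pivot, rad: 0 = level, on its stop and where it falls by its weight; positive = free end raised, up to 0.6.
- bar_ball (a point): Centre of the black ball knob, 30 mm diameter, on a 9 mm stem on top of the bar's free end: 275 mm along the bar from the pivot, 55 mm above the bar's axis (115 mm above the bench when level). The bar is steel, 10 mm thick, 16 mm tall, ends 289 mm from the pivot, about 0.2 kg; its top is 68 mm above the bench.
- striker_top (a point): Middle of the striker's rounded top edge, 76 mm above the bench, at x = -66, y = -115 mm in the rack's frame. The striker is the 10 mm thick, 22 mm wide front wall of the catch; the gap behind it (21 mm, back wall 82 mm high) takes the bar at swing 0. The level bar's underside is at 52 mm, so it needs over 0.11 rad of lift to pass; a level bar is stopped.
- board_edge (a point): Middle of the upper board's lower front edge, 315 mm above the bench, at x = -10, y = 0 in the rack's frame. The 8 mm board runs from there 66 mm to the rear and 145 mm to either side, light things fixed on it. It is above the bottle places: a tool pointing straight down fouls it there; come from the front, tilted 25 to 40 degrees.
There are look-alikes about, which are no part of the job. Leave any red look-alike of the bottle alone.

How it is judged:
By the outcome, as a careful person would: the job done as asked, in the order asked, and still so for the second after the job is handed in, with the robot touching nothing.
It also fails if it takes over 59 s, if anything falls off the work surface, if the arm or the gripper's body presses on something with over 40 N, if the wrist force passes 120 N, or if a joint passes its speed limit or range.

## Robot

A 6-joint arm with a two-finger parallel gripper is mounted at the origin on a cart in front of the work surface, level with it; the furniture and walls round the work are solid. World frame = base frame: x ahead of the robot, y to its left, z up, the work surface at z = 0. Lengths are in m, angles in rad, forces in N, time in s.
With the tool pointing down it reaches from about 0.375 to 0.925 m from the base axis. Payload 5.7 kg.
Tool frame: the origin (TCP) lies between the finger pads; the fingertips stand 11 mm ahead of it and the grasp point (between the pads) lies 8 mm behind it; z points along the fingers, y is the direction in which the jaws open and shut (so a half turn about z gives the same grasp; the last joint's range is limited). The gripper opens to 88 mm and grips with 3 to 60 N. Pads are 20 mm wide; open, the fingers measure 115 mm over their backs; the gripper's body (75 mm by 178 mm) begins 61 mm behind the grasp point.
Start: joints at [1.095, 0.359, 1.51, -0, 1.272, -0.115], TCP at [0.212, 0.561, 0.234] pointing down, gripper open.
Joint ranges: [-2.97, 2.97], [-1.01, 2.36], [0.21, 2.38], [-0.96, 4.11], [0.2, 2.71], [-2.98, 2.98]. Speed limits (rad/s): [2.39, 2.39, 3.14, 3.14, 3.14, 3.14].

## Interface

Orientations are given as a rotation vector (axis times angle).
In Python, from station import readout, optics, hand_in gives the robot as it stands.
- The arm moves only by the shell command python3 -m handwheel 'ROWS' [FORCE]. ROWS is JSON, a list of rows, each a list of 3 entries, a list of its own where there are three numbers: the finger opening in cm, from 0 to 8.78, then the shift along the tool's x, y, z in cm, then the turn about the tool's z in degrees. In form: [[fingers, [tx, ty, tz], yaw], ...]. A call has 1 to 10 rows; each row shifts and turns the pose as measured when the row begins, along the tool's axes as they then stand; what a row does not reach is not made up. A row lasts 1/8 s, in which the tool goes at most 62.5 mm and 10.7 degrees, less where a joint would pass 70% of its speed; a pose out of reach is approached as far as the arm can. A call with a gripper value outside its range is refused whole. The fingers move at their own pace and stop on an object; FORCE is the grip in N (left out, the last holds). Time passes only in rows, so rows that do not move let the fingers close. It gives the time, the measured TCP pose, the force and the opening at its end, in the units of the state.
- readout.get_obs(): the state, without advancing time (a new reading comes with each control period).
- optics.read_camera(name): name is "side" or "top" or "wrist"; returns (picture, depth): 420x560x3 uint8, blue, green, red; 420x560 float32, m along the optical axis (not along the pixel's ray), 0 where there is no reading.
- optics.get_calibration(name): a dict with "mtx" (3x3 intrinsics, pixels), "rvec" (rotation vector, rad) and "tvec" (3), from world to camera coordinates, as OpenCV has them. Camera axes: x right, y down, z forward; pixel columns grow to the right and rows downward; lengths in m; the calibration is good to about 2 mm. A picture is of the moment at which its call begins: read the wrist's pose just before it. get_calibration takes no time and is no camera call; for the wrist camera it gives the pose at the moment of the call.
- hand_in(): hands the job in, once; it reports no verdict.
The state is a dict: "time_s": time; "joint_positions": joint angles; "qd": joint speeds; "tau": joint torques, N m; "position": TCP position; "tcp_rot": TCP orientation; "wrist_force": force on the tool from outside, world axes, zero at the start; "moment": the same for the moment, N m; "opening": opening from 0.0 (shut) to 1.0 (fully open).
Only numpy, scipy, OpenCV 4.12 (cv2) and the standard library are available. Lean on these libraries where they do the work, as an engineer would, in place of code of your own. Each camera call takes 0.05 s, during which the arm holds its last target.

## Working session

There is one attempt and no reset: what is moved stays moved. The work goes in short steps, Python scripts to look and compute and a shell command to move; the robot and the scene stay as the last step left them, time stands still between calls to the robot, and variables do not carry over. Pictures are saved under pics/ and viewed, and the job is handed in when it is done.

```bash
ls; mkdir -p pics
cat > h.py <<'E'
import numpy as np,cv2
from station import readout,optics
from scipy.spatial.transform import Rotation as R
def cal(n):
    c=optics.get_calibration(n);K=np.array(c['mtx']);Rm=cv2.Rodrigues(np.array(c['rvec'],float))[0];t=np.array(c['tvec'],float).ravel();return K,Rm,t
def ray(c,u,v):
    K,Rm,t=c;d=Rm.T@np.linalg.solve(K,[u,v,1.]);return -Rm.T@t,d
def onz(c,u,v,z):
    o,d=ray(c,u,v);return o+d*(z-o[2])/d[2]
def cloud(c,D):
    K,Rm,t=c;v,u=np.indices(D.shape);P=np.stack([(u-K[0,2])/K[0,0]*D,(v-K[1,2])/K[1,1]*D,D],-1);return (P-t)@Rm
def proj(c,p):
    K,Rm,t=c;q=K@(Rm@np.array(p)+t);return q[:2]/q[2]
def tool(target):
    s=readout.get_obs();Rt=R.from_rotvec(s['tcp_rot']).as_matrix();return Rt.T@(np.array(target)-s['position'])*100
E
python3 - <<'E'
from h import *
for n in ['side','top','wrist']:
    c=cal(n);im,D=optics.read_camera(n);cv2.imwrite(f'pics/{n}0.png',im);np.savez(f'{n}0.npz',im=im,D=D,K=c[0],R=c[1],t=c[2])
    print(n,-c[1].T@c[2],c[1][2])
print(readout.get_obs())
E
```

```text
pics
side [0.29633113 1.19417672 0.67326   ] [ 0.20159469 -0.91663189 -0.34517468]
top [ 0.28525263 -0.05537468  1.34378197] [ 0.22397926  0.0164783  -0.9744546 ]
wrist [0.13733453 0.5884519  0.38504515] [ 0.26985368 -0.10215684 -0.95746696]
{'time_s': 0.15, 'joint_positions': array([ 1.09491245e+00,  3.59334580e-01,  1.51118250e+00, -1.40656604e-05,
        1.27249452e+00, -1.15095095e-01]), 'qd': array([ 0.00040813, -0.00182393, -0.00344691, -0.00041091,  0.00178168,
       -0.0003108 ]), 'tau': array([ 1.74453653e-04, -5.15754712e+01, -2.71007788e+01,  6.77159429e-02,
        3.05191206e-02, -8.47702972e-05]), 'position': array([0.21157805, 0.56090506, 0.23300615]), 'tcp_rot': array([-5.63578591e-01, -3.09022065e+00,  2.13815049e-03]), 'wrist_force': array([ 0.11578686, -0.01934062, -0.4386266 ]), 'moment': array([-0.00831713, -0.00475226,  0.00243413]), 'opening': 1.001455060958191}
```

View pics/side0.png

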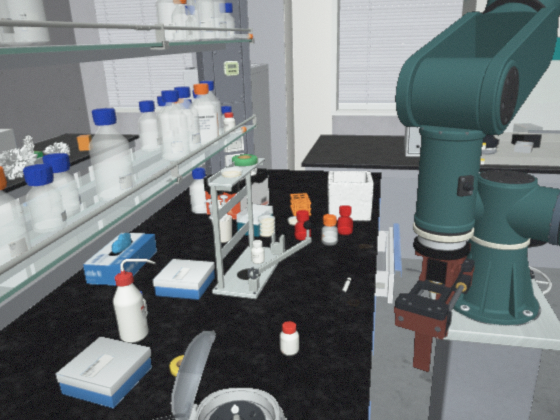

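View pics/top0.png

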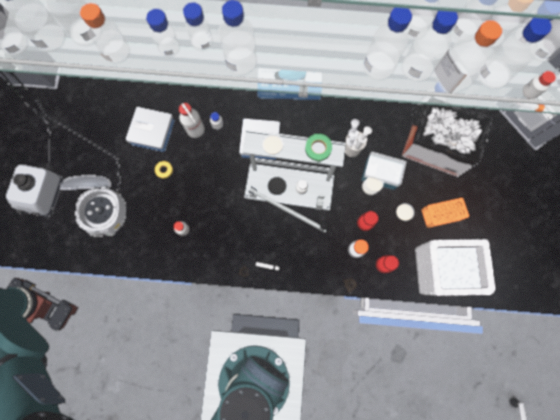

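View pics/wrist0.png

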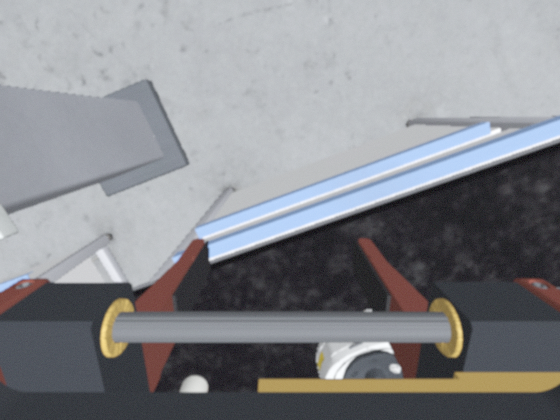

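```bash
cat >> h.py <<'E'
def load(n):
    f=np.load(n);return (f['K'],f['R'],f['t']),f['im'],f['D']
E
python3 - <<'E'
from h import *
c,im,D=load('top0.npz')
cv2.imwrite('pics/topz.png',cv2.resize(im[110:290,150:420],None,fx=2.9,fy=2.9,interpolation=cv2.INTER_CUBIC))
P=cloud(c,D)
for n,(u,v) in dict(mat=(277,186),inn=(302,187),orange=(359,248),out=(181,229),red1=(368,220),red2=(388,264),ball=(325,230)).items(): print(n,P[v,u].round(3),D[v,u])
c,im,D=load('side0.npz')
cv2.imwrite('pics/sidez.png',cv2.resize(im[150:310,190:370],None,fx=3.7,fy=3.7,interpolation=cv2.INTER_CUBIC))
E
```

```text
mat [ 0.671 -0.018  0.016] 1.3805034
inn [ 0.655 -0.106  0.086] 1.307613
orange [ 0.459 -0.307  0.099] 1.2474409
out [0.476 0.292 0.068] 1.2913265
red1 [ 0.557 -0.335  0.095] 1.2733891
red2 [ 0.416 -0.404  0.097] 1.2385985
ball [ 0.516 -0.197  0.063] 1.2976943
```

View pics/topz.png

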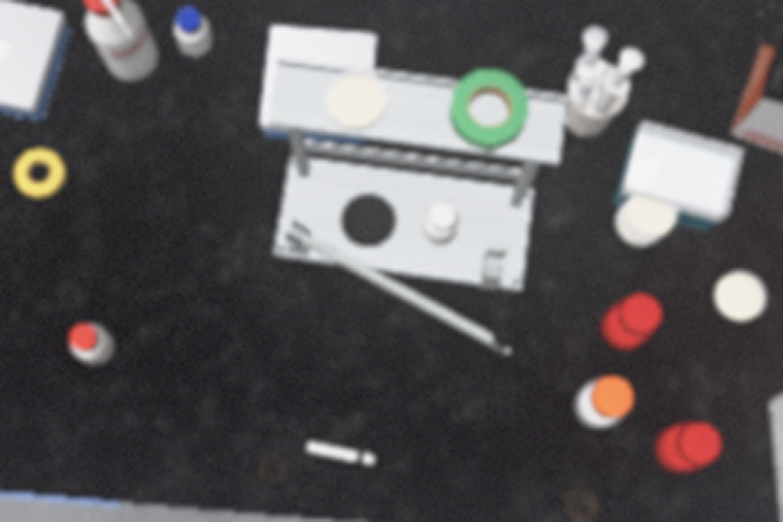

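View pics/sidez.png

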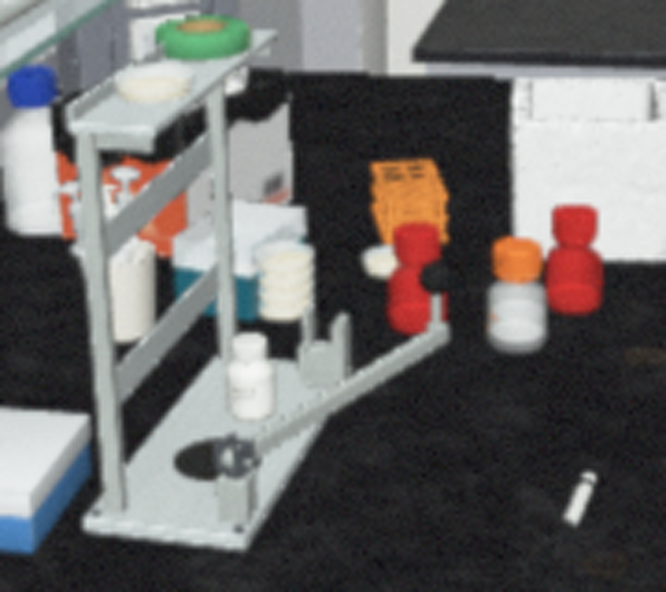

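Run:
```python
from h import *
T=load('top0.npz');S=load('side0.npz')
for n,(c,im,D) in dict(top=T,side=S).items():
    h=cv2.cvtColor(im,cv2.COLOR_BGR2HSV)
    m=cv2.inRange(h,(6,120,120),(16,255,255))
    k,l,s,ce=cv2.connectedComponentsWithStats(m)
    for i in range(1,k):
        if s[i,4]>40:
            P=cloud(c,D)[l==i]; hi=P[P[:,2]>0.093]
            print(n,s[i],ce[i].round(1),onz(c,*ce[i],.099).round(4),np.median(P,0).round(3),P[:,2].max().round(3), hi.mean(0).round(4) if len(hi) else '')
c,im,D=T;P=cloud(c,D)
# plate: depth based z in 0.006..0.02
g=cv2.cvtColor(im,cv2.COLOR_BGR2GRAY)
m=((np.abs(P[...,2]-.012)<.012)&(g>90)).astype(np.uint8);m[:,:235]=0;m[:,345:]=0;m[:150]=0;m[225:]=0
ct=max(cv2.findContours(m,0,2)[0],key=cv2.contourArea);r=cv2.minAreaRect(ct);print('plate',r)
for p in cv2.boxPoints(r): print(p,onz(c,*p,.012).round(4))
for n,(c,im,D),box in [('top',T,(265,175,290,198)),('side',S,(235,265,265,283))]:
    x0,y0,x1,y1=box;g=cv2.cvtColor(im,cv2.COLOR_BGR2GRAY)[y0:y1,x0:x1];m=(g<85).astype(np.uint8)
    k,l,s,ce=cv2.connectedComponentsWithStats(m);i=1+s[1:,4].argmax();
    q=ce[i]+[x0,y0];print(n,s[i],q,onz(c,*q,.015).round(4))
    ys,xs=np.where(l==i);Q=np.array([onz(c,x+x0,y+y0,.015) for x,y in zip(xs,ys)]);print(np.ptp(Q,0).round(4),Q.mean(0).round(4),(Q.max(0)/2+Q.min(0)/2).round(4))
```

```text
top [ 81   4  23  23 380] [91.9 14.8] [1.2608 0.7394 0.099 ] [0.972 0.505 0.469] 1.344 [0.9719 0.504  0.4676]
top [476  21  26  25 454] [488.   32.9] [ 1.3137 -0.7607  0.099 ] [ 0.969 -0.525  0.518] 1.344 [ 0.9662 -0.5224  0.5194]
top [ 421  197   49   31 1016] [444.9 212.2] [ 0.6048 -0.5901  0.099 ] [ 0.622 -0.619  0.029] 1.344 [ 0.2853 -0.0554  1.3438]
top [355 239  14  15 164] [361.3 246. ] [ 0.4665 -0.3147  0.099 ] [ 0.467 -0.315  0.098] 0.106 [ 0.4667 -0.3143  0.0987]
side [194  84  14  10 133] [200.6  88.5] [ 2.5233 -4.4542  0.099 ] [ 0.966 -0.51   0.5  ] 0.517 [ 0.9685 -0.5108  0.4999]
side [ 77 135  13  16 172] [ 83.1 142.4] [ 2.0859 -1.3461  0.099 ] [ 2.387 -1.776  0.003] 0.429 [1.0189 0.1514 0.4287]
side [  0 167   6  23  98] [  1.8 178.8] [ 1.9872 -0.5701  0.099 ] [0.954 0.507 0.449] 0.673 [0.9478 0.5144 0.452 ]
side [290 193  21  23 374] [300. 203.] [ 0.5838 -0.4198  0.099 ] [ 0.62  -0.606  0.028] 0.673 [ 0.5291 -0.145   0.1734]
side [228 202  12  17  96] [234.7 210.5] [ 0.8    -0.3105  0.099 ] [ 0.858 -0.482  0.033] 0.074 
side [323 214  14  12 140] [329.2 219.8] [ 0.459  -0.2669  0.099 ] [ 0.463 -0.298  0.087] 0.1 [ 0.4629 -0.3043  0.0962]
plate ((289.0676574707031, 185.7652587890625), (87.8235855102539, 39.501033782958984), 7.943471908569336)
[242.84778 199.25783] [0.6122 0.1005 0.012 ]
[248.30664 160.13582] [0.7626 0.0963 0.012 ]
[335.28754 172.27269] [ 0.7433 -0.2273  0.012 ]
[329.82867 211.3947 ] [ 0.5944 -0.2154  0.012 ]
top [  4   3  16  16 203] [276.5320197  185.66009852] [ 0.6727 -0.0165  0.015 ]
[0.0578 0.056  0.    ] [ 0.6728 -0.0165  0.015 ] [ 0.6733 -0.0163  0.015 ]
side [ 3  4 12 11 92] [243.65217391 274.18478261] [ 0.6826 -0.005   0.015 ]
[0.0394 0.0615 0.    ] [ 0.6827 -0.0051  0.015 ] [ 0.6818 -0.0076  0.015 ]
```

Orange-cap clear bottle at top pixel (361,246), the bottle to move. The mat is empty at (277,186) (rack's left place), with the small bottle beside it at (302,187). The bar is open with the ball at about (325,230). The moves offer no tilt, so I'll test whether running into the reach limit high up tilts the tool. First I'll move up over the middle.

```bash
python3 -m handwheel '[[8.78,[-3.7,-3.5,-3],0],[8.78,[-3.7,-3.5,-3],0],[8.78,[-3.7,-3.5,-3],0],[8.78,[-3.7,-3.5,-3],0],[8.78,[-3.7,-3.5,-3],0],[8.78,[-3.7,-3.5,-3],0],[8.78,[-3.7,-3.5,-3],0],[8.78,[-3.7,-3.5,-3],0],[8.78,[-3.7,-3.5,-3],0],[8.78,[-3.7,-3.5,-3],0]]'; python3 -c "
from h import *
s=readout.get_obs();print(s['joint_positions'].round(3),R.from_rotvec(s['tcp_rot']).as_matrix().round(3))"
```

```text
time_s: 1.4
position: [0.4383, 0.0918, 0.539]
tcp_rot: [-0.552, -3.09, 0.012]
wrist_force: [0.5, 0.8, 0.9]
opening: 0.998
[ 0.058 -0.004  1.25  -0.007  1.899 -1.161] [[-0.938  0.346 -0.004]
 [ 0.346  0.938 -0.007]
 [ 0.001 -0.008 -1.   ]]
```

```bash
python3 -m handwheel '[[8.78,[-3,-3,-4],-6],[8.78,[-3,-3,-4],-6],[8.78,[-2.5,-3,-4],-6],[8.78,[0,-2,-6],0],[8.78,[0,0,-6],0],[8.78,[0,0,-6],0],[8.78,[0,0,-6],0],[8.78,[0,0,-6],0]]'; python3 -c "
from h import *
s=readout.get_obs();print(s['joint_positions'].round(3),R.from_rotvec(s['tcp_rot']).as_matrix().round(3))"
```

```text
time_s: 2.4
position: [0.4233, -0.0366, 0.8373]
tcp_rot: [-0.058, -3.138, -0.008]
wrist_force: [-0.7, 1.0, 0.1]
opening: 0.994
[-0.253  0.223  0.215  0.01   2.708 -1.778] [[-0.999  0.037 -0.003]
 [ 0.037  0.999  0.005]
 [ 0.003  0.005 -1.   ]]
```

```bash
python3 -m handwheel '[[8.78,[0,0,-6],0],[8.78,[0,0,-6],0],[8.78,[0,0,-6],0],[8.78,[0,0,-6],0]]'; python3 -c "
from h import *
s=readout.get_obs();print(s['joint_positions'].round(3),R.from_rotvec(s['tcp_rot']).as_matrix().round(3))"
```

```text
time_s: 2.9
position: [0.3522, -0.0294, 0.885]
tcp_rot: [0.054, 3.019, -0.019]
wrist_force: [-0.1, -0.2, -0.9]
opening: 1.002
[-0.303  0.098  0.215  0.052  2.707 -1.789] [[-0.992  0.037  0.121]
 [ 0.035  0.999 -0.015]
 [-0.122 -0.011 -0.992]]
```

Tilt builds up as hoped (7° so far, in the right direction). I'll continue.

```bash
python3 -m handwheel '[[8.78,[0,0,-6],0],[8.78,[0,0,-6],0],[8.78,[0,0,-6],0],[8.78,[0,0,-6],0],[8.78,[0,0,-6],0],[8.78,[0,0,-6],0]]'; python3 -c "
from h import *
s=readout.get_obs();print(s['joint_positions'].round(3),R.from_rotvec(s['tcp_rot']).as_matrix().round(3))"
```

```text
time_s: 3.65
position: [0.2434, -0.0118, 0.9387]
tcp_rot: [0.052, 2.832, -0.069]
wrist_force: [-0.1, 0.1, 0.2]
opening: 1.005
[-0.491 -0.088  0.215  0.229  2.707 -1.802] [[-0.952  0.043  0.303]
 [ 0.028  0.998 -0.053]
 [-0.304 -0.042 -0.952]]
```

```bash
python3 -m handwheel '[[8.78,[-4,0,-4.5],0],[8.78,[-4,0,-4.5],0],[8.78,[-4,0,-4.5],0],[8.78,[-4,0,-4.5],0],[8.78,[-4,0,-4.5],0],[8.78,[-4,0,-4.5],0]]'; python3 -c "
from h import *
s=readout.get_obs();print(s['joint_positions'].round(3),R.from_rotvec(s['tcp_rot']).as_matrix().round(3))"
```

```text
time_s: 4.4
position: [0.2391, -0.024, 0.9478]
tcp_rot: [0.035, 2.777, 0.004]
wrist_force: [-0.1, 1.1, 0.1]
opening: 1.001
[-0.896 -0.115  0.215  0.72   2.707 -1.736] [[-0.934  0.024  0.357]
 [ 0.025  1.    -0.001]
 [-0.357  0.008 -0.934]]
```

```bash
python3 -m handwheel '[[8.78,[0,0,-6],0],[8.78,[0,0,-6],0],[8.78,[0,0,-6],0],[8.78,[0,0,-6],0],[8.78,[0,0,-6],0],[8.78,[0,0,-6],0]]'; python3 -c "
from h import *
s=readout.get_obs();print(s['joint_positions'].round(3),R.from_rotvec(s['tcp_rot']).as_matrix().round(3))"
```

```text
time_s: 5.15
position: [0.2126, -0.0425, 0.9644]
tcp_rot: [0.027, 2.687, 0.032]
wrist_force: [0.4, 0.3, 0.7]
opening: 0.998
[-2.152 -0.185  0.216  2.139  2.705 -1.569] [[-0.899  0.014  0.439]
 [ 0.025  1.     0.018]
 [-0.438  0.027 -0.898]]
```

```bash
python3 -m handwheel '[[8.78,[-2.5,0,4],0],[8.78,[-2.5,0,4],0],[8.78,[-2.5,0,4],0],[8.78,[-2.5,0,4],0]]'; python3 -c "
from h import *
s=readout.get_obs();print(s['joint_positions'].round(3),R.from_rotvec(s['tcp_rot']).as_matrix().round(3))"
```

```text
time_s: 5.65
position: [0.2778, -0.0471, 0.9511]
tcp_rot: [0.068, 2.603, 0.074]
wrist_force: [0.5, 0.2, -0.0]
opening: 0.999
[-1.305 -0.189  0.391  1.084  2.534 -1.796] [[-0.858  0.034  0.512]
 [ 0.063  0.997  0.039]
 [-0.509  0.066 -0.858]]
```

```bash
python3 -m handwheel '[[8.78,[-2.5,0,4.5],0],[8.78,[-2.5,0,4.5],0],[8.78,[-2.5,0,4.5],0],[8.78,[-2,0,4.5],0],[8.78,[-2,0,4.5],0]]'; python3 -c "
from h import *
s=readout.get_obs();print(s['joint_positions'].round(3),R.from_rotvec(s['tcp_rot']).as_matrix().round(3))"
```

```text
time_s: 6.28
position: [0.4639, -0.0425, 0.8398]
tcp_rot: [0.071, 2.586, 0.085]
wrist_force: [-0.5, -0.3, 0.5]
opening: 1.0
[-0.471 -0.133  0.77   0.313  2.001 -1.782] [[-0.85   0.034  0.526]
 [ 0.068  0.997  0.047]
 [-0.523  0.076 -0.849]]
```

```bash
python3 -m handwheel '[[8.78,[0,0,3],-8.3]]'
cat > t.py <<'E'
from h import *
import sys
s=readout.get_obs();M=R.from_rotvec(s['tcp_rot']).as_matrix()
print('t',s['time_s'],'p',s['position'].round(4),'q',s['joint_positions'].round(3),'F',s['wrist_force'].round(1),'op',round(s['opening']*8.78,2));print(M.round(3))
if len(sys.argv)>3: print('tool cm',tool([float(a) for a in sys.argv[1:4]]).round(2))
E
python3 t.py .407 -.319 .20
```

```text
time_s: 6.4
position: [0.4814, -0.0406, 0.8117]
tcp_rot: [-0.122, 2.585, 0.034]
wrist_force: [-0.5, -0.7, 0.4]
opening: 1.002
t 6.4 p [ 0.4814 -0.0406  0.8117] q [-0.439 -0.137  0.849  0.288  1.925 -1.933] F [-0.5 -0.7  0.4] op 8.8
[[-0.847 -0.094  0.524]
 [-0.08   0.996  0.049]
 [-0.526 -0.001 -0.85 ]]
tool cm [ 40.72 -26.99  46.75]
```

```bash
python3 -m handwheel '[[7,[3.4,-2.3,3.9],0],[7,[3.4,-2.3,3.9],0],[7,[3.4,-2.3,3.9],0],[7,[3.4,-2.3,3.9],0],[7,[3.4,-2.3,3.9],0],[7,[3.4,-2.3,3.9],0],[7,[3.4,-2.3,3.9],0],[7,[3.4,-2.3,3.9],0],[7,[3.4,-2.3,3.9],0],[7,[3.4,-2.3,3.9],0]]'; python3 t.py .407 -.319 .20
```

```text
time_s: 7.65
position: [0.4283, -0.2769, 0.2962]
tcp_rot: [-0.093, 2.595, 0.025]
wrist_force: [0.3, -0.8, -0.2]
opening: 0.797
t 7.65 p [ 0.4283 -0.2769  0.2962] q [-1.071  0.012  1.938  0.583  1.028 -2.98 ] F [ 0.3 -0.8 -0.2] op 7.0
[[-0.853 -0.071  0.517]
 [-0.061  0.997  0.036]
 [-0.518 -0.001 -0.855]]
tool cm [ 7.06 -4.04  6.97]
```

```bash
python3 -m handwheel '[[7,[3.5,-2,3.5],6],[7,[3.5,-2,3.5],0],[7,[0,0,0],0]]'; python3 t.py .407 -.319 .20
python3 - <<'E'
from h import *
for n in ['wrist']:
    c=cal(n);im,D=optics.read_camera(n);cv2.imwrite(f'pics/{n}1.png',im);np.savez(f'{n}1.npz',im=im,D=D,K=c[0],R=c[1],t=c[2])
    print(n,-c[1].T@c[2],c[1][2])
E
```

```text
time_s: 8.02
position: [0.42, -0.3104, 0.2111]
tcp_rot: [0.091, 2.639, 0.063]
wrist_force: [-0.2, 0.7, 1.0]
opening: 0.793
t 8.025 p [ 0.42   -0.3104  0.2111] q [-1.097  0.16   1.999  0.617  0.866 -2.979] F [-0.2  0.7  1. ] op 6.97
[[-0.875  0.053  0.481]
 [ 0.076  0.997  0.028]
 [-0.478  0.061 -0.876]]
tool cm [ 1.6  -1.    0.32]
wrist [ 0.27784656 -0.30930077  0.30648333] [ 0.71336686  0.00594154 -0.7007656 ]
```

View pics/wrist1.png

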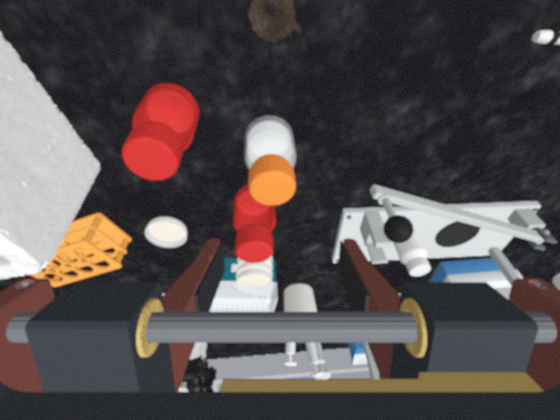

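Run:
```python
from h import *
c,im,D=load('wrist1.npz');P=cloud(c,D);h=cv2.cvtColor(im,cv2.COLOR_BGR2HSV)
m=cv2.inRange(h,(6,120,120),(18,255,255));k,l,s,ce=cv2.connectedComponentsWithStats(m)
for i in range(1,k):
    if s[i,4]>300:
        Q=P[l==i];T=Q[Q[:,2]>.094];print(s[i],Q.max(0).round(4),T.mean(0).round(4),((T.max(0)+T.min(0))/2).round(4),np.ptp(T,axis=0).round(4))
g=h[...,2]
def comp(box,th):
    x0,y0,x1,y1=box;m=(g[y0:y1,x0:x1]<th).astype(np.uint8);k,l,s,ce=cv2.connectedComponentsWithStats(m);i=1+s[1:,4].argmax();yy,xx=np.where(l==i);return s[i],ce[i]+[x0,y0],P[yy+y0,xx+x0],(xx+x0,yy+y0)
s,ce,Q,_=comp((380,208,418,248),50);print('ball',s,ce,np.median(Q,0),onz(c,*ce,.115))
s,ce,Q,(xx,yy)=comp((432,215,482,250),80);W=np.array([onz(c,x,y,.015) for x,y in zip(xx,yy)]);print('mat',s,ce,np.median(Q,0),W.min(0).round(4),W.max(0).round(4),onz(c,*ce,.015))
cv2.imwrite('pics/wz.png',cv2.resize(im[170:290,320:560],None,fx=3.3,fy=3.3,interpolation=cv2.INTER_CUBIC))
```

```text
[ 248  155   49   51 2010] [ 0.585  -0.2835  0.3065] [ 0.4598 -0.3144  0.1   ] [ 0.3819 -0.3147  0.2002] [0.2082 0.0446 0.2125]
[  31  212  101   76 4013] [ 0.7537 -0.3093  0.3065] [ 0.3259 -0.3556  0.2742] [ 0.3176 -0.3476  0.28  ] [0.0795 0.0766 0.0529]
ball [  5   9  26  24 387] [395.65891473 227.45219638] [ 0.51045491 -0.19328145  0.11973494] [ 0.51723182 -0.18958751  0.115     ]
mat [  4   8  42  23 638] [455.60501567 233.89028213] [ 0.67015172 -0.02190721  0.01695443] [ 0.6433 -0.0511  0.015 ] [0.7032 0.0147 0.015 ] [ 0.67258267 -0.01938085  0.015     ]
```

View pics/wz.png

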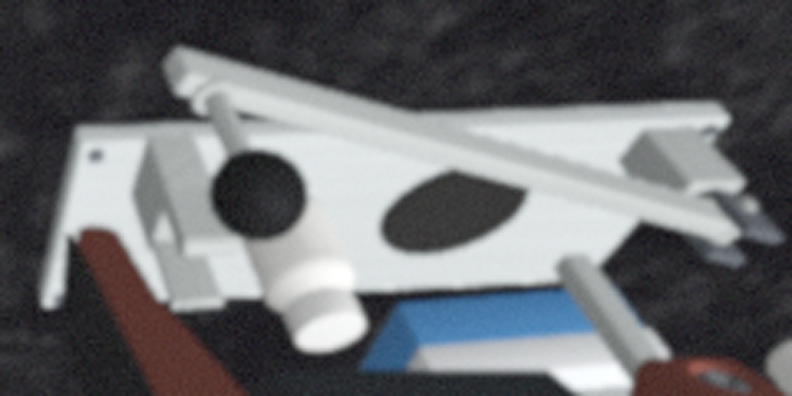

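```bash
python3 - <<'E'
from h import *
c,im,D=load('wrist1.npz');P=cloud(c,D);h=cv2.cvtColor(im,cv2.COLOR_BGR2HSV)
m=cv2.inRange(h,(6,120,120),(18,255,255));m[:,:200]=0
Q=P[m>0];T=Q[(Q[:,2]>.096)&(Q[:,2]<.103)&(Q[:,0]>.4)&(Q[:,0]<.52)]
print(len(T),np.percentile(T,[2,50,98],axis=0).round(4),T.mean(0))
hull=cv2.fitEllipse(max(cv2.findContours(m,0,1)[0],key=cv2.contourArea));print(hull)
E
python3 t.py .47 -.314 .087
```

```text
1335 [[ 0.4429 -0.3345  0.0966]
 [ 0.4606 -0.3144  0.0995]
 [ 0.4828 -0.2946  0.1008]] [ 0.4612104  -0.31449956  0.09933755]
((271.6186218261719, 180.765380859375), (48.66078567504883, 50.82978439331055), 165.68585205078125)
t 8.075 p [ 0.4203 -0.3104  0.2124] q [-1.097  0.158  1.998  0.617  0.867 -2.979] F [ 0.3  0.6 -0.4] op 7.0
[[-0.875  0.053  0.482]
 [ 0.075  0.997  0.027]
 [-0.479  0.06  -0.876]]
tool cm [ 1.63 -0.84 13.37]
```

```bash
python3 -m handwheel '[[7,[1.6,-0.8,2],3],[7,[0.3,0,3.5],0],[7,[0,0,3],0],[7,[0,0,0],0]]'; python3 t.py .467 -.314 .086
```

```text
time_s: 8.57
position: [0.4554, -0.3162, 0.145]
tcp_rot: [0.173, 2.647, 0.065]
wrist_force: [0.5, -0.7, 0.4]
opening: 0.803
t 8.575 p [ 0.4554 -0.3162  0.145 ] q [-1.015  0.302  2.021  0.702  0.685 -2.979] F [ 0.5 -0.7  0.4] op 7.05
[[-0.875  0.111  0.471]
 [ 0.134  0.991  0.016]
 [-0.465  0.077 -0.882]]
tool cm [ 1.75 -0.11  5.75]
```

```bash
python3 -m handwheel '[[7,[1.6,-0.1,2],2],[7,[0.2,0,2],1],[7,[0,0,1.5],0],[7,[0,0,0],0]]'; python3 t.py .467 -.314 .086
```

```text
time_s: 9.07
position: [0.4744, -0.3163, 0.1013]
tcp_rot: [0.252, 2.653, 0.074]
wrist_force: [-0.9, -0.5, -0.4]
opening: 0.797
t 9.075 p [ 0.4744 -0.3163  0.1013] q [-0.967  0.395  2.03   0.775  0.581 -2.979] F [-0.9 -0.5 -0.4] op 7.0
[[-0.872  0.165  0.46 ]
 [ 0.19   0.982  0.009]
 [-0.451  0.095 -0.888]]
tool cm [ 1.37 -0.05  1.02]
```

```bash
python3 -m handwheel '[[7,[1.3,0,1.1],1],[7,[0.3,0,0.3],0],[7,[0,0,0],0]]'; python3 t.py .467 -.314 .086
python3 - <<'E'
from h import *
im,D=optics.read_camera('wrist');cv2.imwrite('pics/wrist2.png',im)
E
```

```text
time_s: 9.45
position: [0.4708, -0.3131, 0.0868]
tcp_rot: [0.283, 2.663, 0.08]
wrist_force: [0.0, -0.8, 0.7]
opening: 0.797
t 9.45 p [ 0.4708 -0.3131  0.0868] q [-0.962  0.417  2.043  0.791  0.553 -2.979] F [ 0.  -0.8  0.7] op 7.0
[[-0.874  0.185  0.449]
 [ 0.212  0.977  0.009]
 [-0.437  0.103 -0.894]]
tool cm [ 0.35 -0.17 -0.09]
```

View pics/wrist2.png

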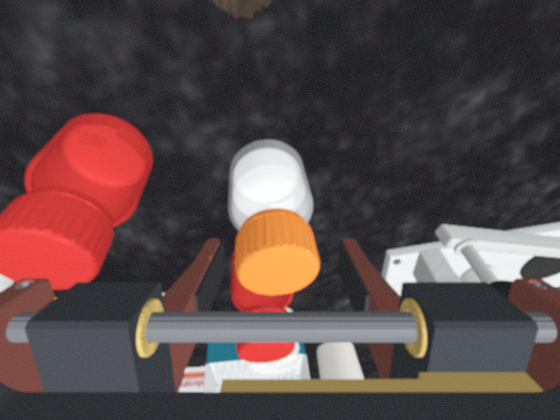

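```bash
python3 -m handwheel '[[4,[0.3,-0.1,0],0],[4,[0,0,0],0],[3.8,[0,0,0],0],[3.8,[0,0,0],0]]' 25; python3 t.py .467 -.314 .086
```

```text
time_s: 10.0
position: [0.4684, -0.3138, 0.0868]
tcp_rot: [0.284, 2.665, 0.079]
wrist_force: [0.3, -0.5, -0.7]
opening: 0.51
t 10.0 p [ 0.4684 -0.3138  0.0868] q [-0.966  0.416  2.044  0.787  0.554 -2.979] F [ 0.3 -0.5 -0.7] op 4.48
[[-0.875  0.186  0.447]
 [ 0.212  0.977  0.008]
 [-0.435  0.102 -0.894]]
tool cm [ 0.15 -0.05  0.01]
```

```bash
python3 -m handwheel '[[3.8,[-0.9,0.2,-1.8],0],[3.8,[-1.8,0.4,-3.6],0],[3.8,[-1.8,0.4,-3.6],-1],[3.8,[-1.8,2,-3.6],-3],[3.8,[-1.8,3,-3],-4],[3.8,[0,4,-1],-4]]' 30; python3 t.py .47 -.03 .24
python3 - <<'E'
from h import *
for n in ['wrist','side']:
    im,D=optics.read_camera(n);cv2.imwrite(f'pics/{n}3.png',im if n=='wrist' else cv2.resize(im[150:310,190:370],None,fx=3.7,fy=3.7))
E
```

```text
time_s: 10.75
position: [0.4762, -0.2317, 0.2816]
tcp_rot: [0.003, 2.682, 0.014]
wrist_force: [0.1, 0.4, -1.8]
opening: 0.51
t 10.75 p [ 0.4762 -0.2317  0.2816] q [-0.824  0.037  1.91   0.43   0.923 -2.608] F [ 0.1  0.4 -1.8] op 4.48
[[-0.896 -0.001  0.444]
 [ 0.004  1.     0.01 ]
 [-0.444  0.011 -0.896]]
tool cm [ 2.48 20.13  3.65]
```

View pics/wrist3.png

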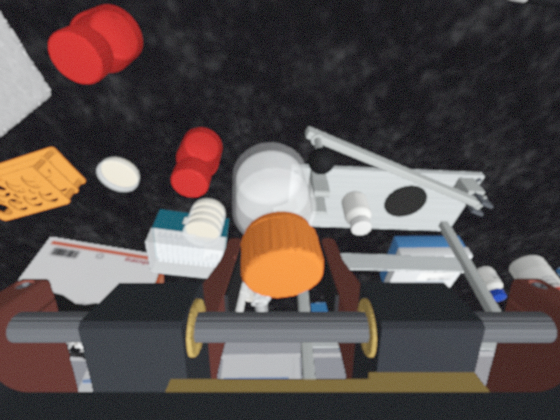

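View pics/side3.png

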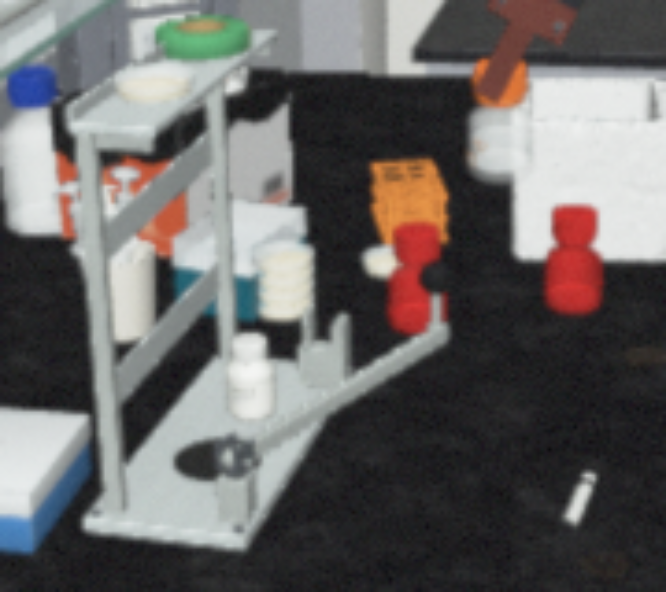

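```bash
python3 -m handwheel '[[3.8,[0.3,3.5,0.3],-0.5],[3.8,[0.6,4.8,0.5],0],[3.8,[0.6,4.8,0.8],0],[3.8,[0.6,4.8,0.8],0],[3.8,[0.3,2.6,0.8],0],[3.8,[0,0,0],0]]'; python3 t.py .63 -.01 .19
python3 - <<'E'
from h import *
for n in ['side','wrist']:
    c=cal(n);im,D=optics.read_camera(n);cv2.imwrite(f'pics/{n}4.png',im if n=='wrist' else cv2.resize(im[130:310,190:390],None,fx=3.3,fy=3.3));np.savez(f'{n}4.npz',im=im,D=D,K=c[0],R=c[1],t=c[2])
E
```

```text
time_s: 11.6
position: [0.4624, -0.0178, 0.2391]
tcp_rot: [-0.007, 2.689, 0.019]
wrist_force: [0.0, 0.2, -1.2]
opening: 0.506
t 11.6 p [ 0.4624 -0.0178  0.2391] q [-0.308 -0.058  2.123  0.241  0.66  -2.044] F [ 0.   0.2 -1.2] op 4.44
[[-0.899 -0.008  0.438]
 [-0.002  1.     0.015]
 [-0.438  0.012 -0.899]]
tool cm [-12.92   0.58  11.76]
```

View pics/side4.png

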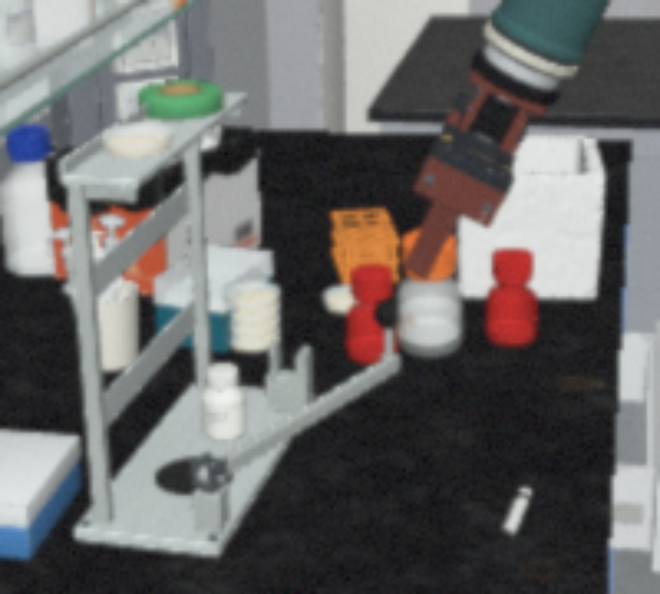

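View pics/wrist4.png

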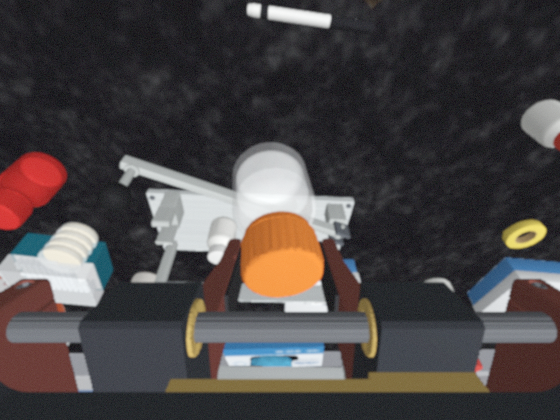

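Run:
```python
from h import *
c,im,D=load('wrist4.npz');P=cloud(c,D);h=cv2.cvtColor(im,cv2.COLOR_BGR2HSV)
m=cv2.inRange(h,(6,120,120),(18,255,255));m[:200]=0;m[300:]=0;m[:,:235]=0;m[:,330:]=0
Q=P[m>0];print(len(Q),np.percentile(Q,[1,50,99],axis=0).round(4))
# cap top plane: iterative fit
T=Q[Q[:,2]>np.percentile(Q[:,2],60)]
for _ in range(6):
    ct=T.mean(0);n=np.linalg.svd(T-ct,full_matrices=False)[2][2];n*=np.sign(n[2]);T=Q[np.abs((Q-ct)@n)<.0015]
print('top',ct.round(4),n.round(3),len(T),((np.percentile(T,2,axis=0)+np.percentile(T,98,axis=0))/2).round(4),np.ptp(T,axis=0).round(4))
b=P[140:215,225:320].reshape(-1,3);b=b[(b[:,2]>.13)&(b[:,2]<.25)];print('body',np.percentile(b,[1,50,99],axis=0).round(4))
g=h[...,2]
cv2.imwrite('pics/w4z.png',cv2.resize(im[140:270,110:370],None,fx=3,fy=3,interpolation=cv2.INTER_CUBIC))
S=load('side4.npz');hs=cv2.cvtColor(S[1],cv2.COLOR_BGR2HSV)
cv2.imwrite('pics/s4z.png',cv2.resize(S[1][180:250,290:350],None,fx=8,fy=8,interpolation=cv2.INTER_CUBIC))
```

```text
5722 [[ 0.4362 -0.0408  0.2245]
 [ 0.4448 -0.0201  0.2507]
 [ 0.4757  0.002   0.2545]]
top [ 0.4551 -0.0184  0.2525] [-0.017  0.097  0.995] 2961 [ 0.4568 -0.0181  0.2522] [0.0423 0.0429 0.0062]
body [[ 0.4312 -0.0509  0.1605]
 [ 0.4375 -0.0248  0.2009]
 [ 0.4537  0.0016  0.2234]]
```

View pics/w4z.png

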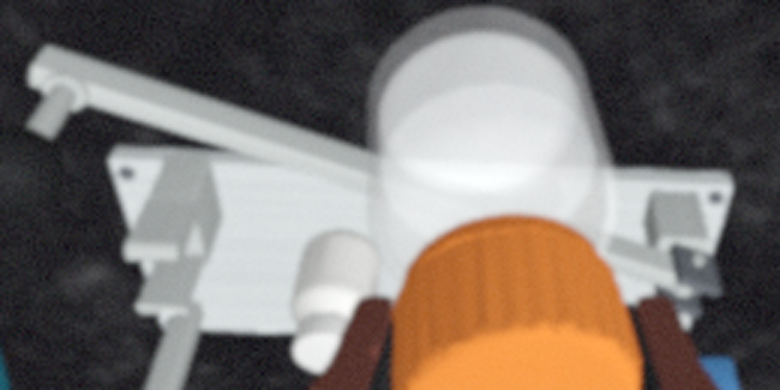

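View pics/s4z.png

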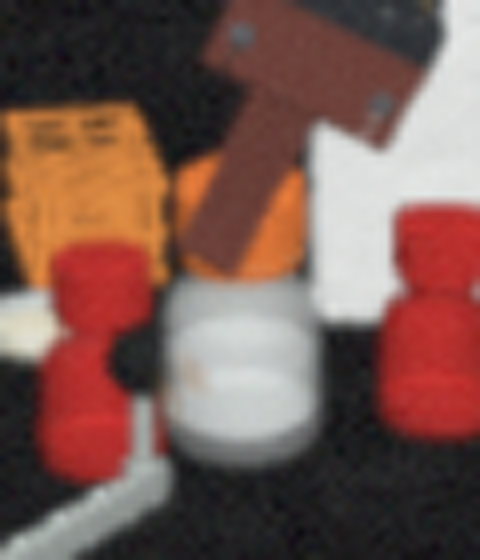

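Run:
```python
from h import *
c,im,D=load('wrist4.npz')
a=onz(c,146,189.5,.012);b=onz(c,354.3,197.5,.012);print(a,b,np.linalg.norm(a-b),np.degrees(np.arctan2((b-a)[0],(b-a)[1])))
h1=onz(c,110+127/3,140+173/3,.012);h2=onz(c,110+716/3,140+197/3,.012);print(h1,h2,np.linalg.norm(h1-h2),(h1+h2)/2)
y=(b-a)/np.linalg.norm(b-a);x=np.array([y[1],-y[0],0]);o=(a+b)/2+.065*x;print('origin',o,'mat',o-.006*x+.045*y,'in',o-.006*x-.045*y)
print('pivot',o-.05*x+.125*y,'striker',o-.066*x-.115*y,'ballclosed',o-.05*x-.15*y,x)
c1,im1,D1=load('wrist1.npz')
a=onz(c1,320+78/3.3,170+127/3.3,.012);b=onz(c1,320+722/3.3,170+103/3.3,.012);print(a,b,np.linalg.norm(a-b),np.degrees(np.arctan2((b-a)[0],(b-a)[1])))
```

```text
[ 0.59487091 -0.21082591  0.012     ] [0.61168055 0.09469528 0.012     ] 0.3059832651874281 3.1492138643927525
[ 0.61053339 -0.20628146  0.012     ] [0.62828712 0.08894645 0.012     ] 0.29576124145232247 [ 0.61941025 -0.05866751  0.012     ]
origin [ 0.66817757 -0.06163619  0.012     ] mat [ 0.66465877 -0.01637452  0.012     ] in [ 0.65971449 -0.10623861  0.012     ]
pivot [0.62512014 0.06592187 0.012     ] striker [ 0.59595955 -0.17283671  0.012     ] ballclosed [ 0.61001261 -0.20866284  0.012     ] [ 0.99848985 -0.05493648  0.        ]
[ 0.59140328 -0.21487297  0.012     ] [0.61123765 0.08724566 0.012     ] 0.30276900338750423 3.7561310536698236
```

Run:
```python
from h import *
from scipy.optimize import least_squares
def fit(n,box,keep=lambda q:True):
    c,im,D=load(n);x0,y0,x1,y1=box;g=cv2.cvtColor(im,cv2.COLOR_BGR2GRAY)[y0:y1,x0:x1].astype(np.float32)
    k=8;G=cv2.resize(g,None,fx=k,fy=k,interpolation=cv2.INTER_CUBIC);lo,hi=np.percentile(g,5),np.percentile(g,85);m=(G<(lo+hi)/2).astype(np.uint8)
    ct=max(cv2.findContours(m,0,1)[0],key=cv2.contourArea)[:,0]
    uv=[( (p[0]+.5)/k-.5+x0,(p[1]+.5)/k-.5+y0) for p in ct if 3<p[0]<G.shape[1]-4 and 3<p[1]<G.shape[0]-4]
    W=np.array([onz(c,u,v,.015)[:2] for u,v in uv])
    f=lambda p:np.hypot(W[:,0]-p[0],W[:,1]-p[1])-.036
    r=least_squares(f,[.67,-.018],loss='soft_l1',f_scale=.001);e=f(r.x)
    r3=least_squares(lambda p:np.hypot(W[:,0]-p[0],W[:,1]-p[1])-p[2],[.67,-.018,.036],loss='soft_l1',f_scale=.001)
    print(n,lo,hi,r.x.round(4),np.abs(e).mean().round(4),'free r',r3.x.round(4),len(W),W.min(0),W.max(0))
fit('top0.npz',(264,174,291,199))
fit('wrist1.npz',(430,212,485,250))
fit('side0.npz',(232,262,252,284))
```

```text
top0.npz 64.0 226.0 [ 0.6735 -0.0166] 0.0025 free r [ 0.6734 -0.0166  0.0335] 416 [ 0.64003034 -0.0503178 ] [0.70724903 0.01691644]
wrist1.npz 56.0 226.0 [ 0.6723 -0.0182] 0.0026 free r [ 0.6728 -0.0184  0.0342] 787 [ 0.63893845 -0.05303168] [0.70677595 0.01723286]
side0.npz 45.0 199.0 [ 0.6687 -0.0106] 0.0052 free r [ 0.6757 -0.0094  0.0313] 302 [ 0.6547661  -0.04828627] [0.70495032 0.02552628]
```

```bash
python3 -m handwheel '[[3.8,[-1,0,1],4],[3.8,[-2,0,1.5],4],[3.8,[-2.5,-0.3,2],4],[3.8,[0,0,0],0]]'; python3 t.py .61 -.0167 .19
python3 - <<'E'
from h import *
c=cal('wrist');im,D=optics.read_camera('wrist');np.savez('wrist5.npz',im=im,D=D,K=c[0],R=c[1],t=c[2])
P=cloud(c,D);h=cv2.cvtColor(im,cv2.COLOR_BGR2HSV)
m=cv2.inRange(h,(6,120,120),(18,255,255));m[:200]=0;m[300:]=0;m[:,:235]=0;m[:,330:]=0
Q=P[m>0];T=Q[Q[:,2]>np.percentile(Q[:,2],60)]
for _ in range(6):
    ct=T.mean(0);n=np.linalg.svd(T-ct,full_matrices=False)[2][2];n*=np.sign(n[2]);T=Q[np.abs((Q-ct)@n)<.0015]
print('top',ct.round(4),n.round(3),len(T),((np.percentile(T,2,axis=0)+np.percentile(T,98,axis=0))/2).round(4))
E
```

```text
time_s: 12.2
position: [0.5366, -0.0343, 0.2248]
tcp_rot: [0.295, 2.669, 0.079]
wrist_force: [-0.5, 0.1, -2.0]
opening: 0.505
t 12.2 p [ 0.5366 -0.0343  0.2248] q [-0.284  0.087  2.021  0.233  0.606 -1.798] F [-0.5  0.1 -2. ] op 4.44
[[-0.876  0.194  0.443]
 [ 0.22   0.976  0.008]
 [-0.43   0.104 -0.897]]
tool cm [-4.54  2.78  6.38]
top [ 0.5295 -0.0334  0.2377] [-0.006  0.006  1.   ] 3012 [ 0.5313 -0.0335  0.2375]
```

```bash
python3 -m handwheel '[[3.8,[-1.4,0.7,1.8],0],[3.8,[-2.2,1.1,2.9],0],[3.8,[-2.0,1.0,2.8],0],[3.8,[0,0,0],0]]'; python3 t.py .655 -.0176 .150; python3 t.py .6788 -.0176 .108|tail -1
```

```text
time_s: 12.75
position: [0.6215, -0.0217, 0.1837]
tcp_rot: [0.296, 2.672, 0.077]
wrist_force: [-0.6, 0.1, -1.4]
opening: 0.509
t 12.75 p [ 0.6215 -0.0217  0.1837] q [-0.202  0.268  1.909  0.188  0.526 -1.694] F [-0.6  0.1 -1.4] op 4.47
[[-0.877  0.195  0.44 ]
 [ 0.22   0.975  0.006]
 [-0.428  0.102 -0.898]]
tool cm [-1.41  0.71  4.5 ]
tool cm [-1.7   0.74  9.32]
```

```bash
python3 -m handwheel '[[3.8,[-0.9,0.4,2.0],0],[3.8,[-0.6,0.3,2.6],0],[3.8,[-0.3,0.1,2.4],0],[3.8,[0,0,0.8],0],[3.8,[0,0,0],0]]'; python3 t.py .6788 -.0176 .108
python3 - <<'E'
from h import *
for n in ['side']:
    im,D=optics.read_camera(n);cv2.imwrite(f'pics/{n}6.png',cv2.resize(im[110:310,190:390],None,fx=3,fy=3,interpolation=2))
E
```

```text
time_s: 13.38
position: [0.6679, -0.0205, 0.1231]
tcp_rot: [0.297, 2.676, 0.075]
wrist_force: [0.3, 0.2, -0.7]
opening: 0.51
t 13.375 p [ 0.6679 -0.0205  0.1231] q [-0.18   0.418  1.867  0.204  0.42  -1.698] F [ 0.3  0.2 -0.7] op 4.48
[[-0.878  0.196  0.436]
 [ 0.22   0.975  0.005]
 [-0.425  0.1   -0.9  ]]
tool cm [-0.25  0.34  1.83]
```

View pics/side6.png

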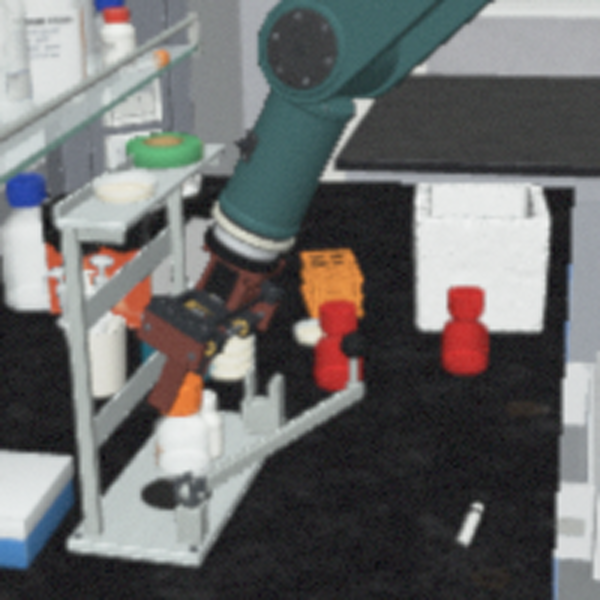

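```bash
python3 -m handwheel '[[3.8,[-0.2,0.25,0.9],0],[3.8,[0,0.15,0.8],0],[3.8,[0,0,0],0]]'; python3 t.py .6788 -.0176 .102
```

```text
time_s: 13.8
position: [0.6785, -0.0169, 0.1106]
tcp_rot: [0.297, 2.673, 0.074]
wrist_force: [-0.2, -0.6, -1.7]
opening: 0.511
t 13.8 p [ 0.6785 -0.0169  0.1106] q [-0.17   0.448  1.857  0.204  0.396 -1.69 ] F [-0.2 -0.6 -1.7] op 4.49
[[-0.877  0.196  0.439]
 [ 0.22   0.975  0.004]
 [-0.427  0.1   -0.898]]
tool cm [ 0.32 -0.14  0.78]
```

```bash
python3 -m handwheel '[[3.8,[0.15,-0.05,0.3],0],[3.8,[0,0,0],0]]'; python3 t.py .6788 -.0176 .102
python3 - <<'E'
from h import *
for n in ['wrist','top']:
    c=cal(n);im,D=optics.read_camera(n);np.savez(n+'7.npz',im=im,D=D,K=c[0],R=c[1],t=c[2])
    cv2.imwrite(f'pics/{n}7.png',im if n=='wrist' else cv2.resize(im[120:260,210:380],None,fx=4,fy=4,interpolation=2))
    if n=='top': continue
    P=cloud(c,D);h=cv2.cvtColor(im,cv2.COLOR_BGR2HSV)
    m=cv2.inRange(h,(6,120,120),(18,255,255));m[:200]=0;m[300:]=0;m[:,:235]=0;m[:,330:]=0
    Q=P[m>0];T=Q[Q[:,2]>np.percentile(Q[:,2],60)]
    for _ in range(6):
        ct=T.mean(0);nn=np.linalg.svd(T-ct,full_matrices=False)[2][2];nn*=np.sign(nn[2]);T=Q[np.abs((Q-ct)@nn)<.0015]
    print('top',ct.round(4),nn.round(3),len(T),((np.percentile(T,2,axis=0)+np.percentile(T,98,axis=0))/2).round(4))
E
```

```text
time_s: 14.05
position: [0.6783, -0.0169, 0.1069]
tcp_rot: [0.296, 2.673, 0.074]
wrist_force: [-0.3, 0.7, -1.7]
opening: 0.507
t 14.05 p [ 0.6783 -0.0169  0.1069] q [-0.17   0.454  1.86   0.209  0.387 -1.695] F [-0.3  0.7 -1.7] op 4.45
[[-0.877  0.196  0.439]
 [ 0.22   0.975  0.004]
 [-0.427  0.1   -0.899]]
tool cm [ 0.15 -0.11  0.46]
top [ 0.6708 -0.016   0.1198] [-0.005  0.01   1.   ] 2953 [ 0.6725 -0.016   0.1196]
```

View pics/wrist7.png

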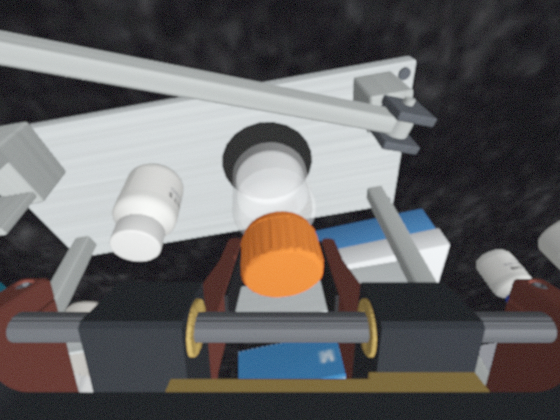

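View pics/top7.png

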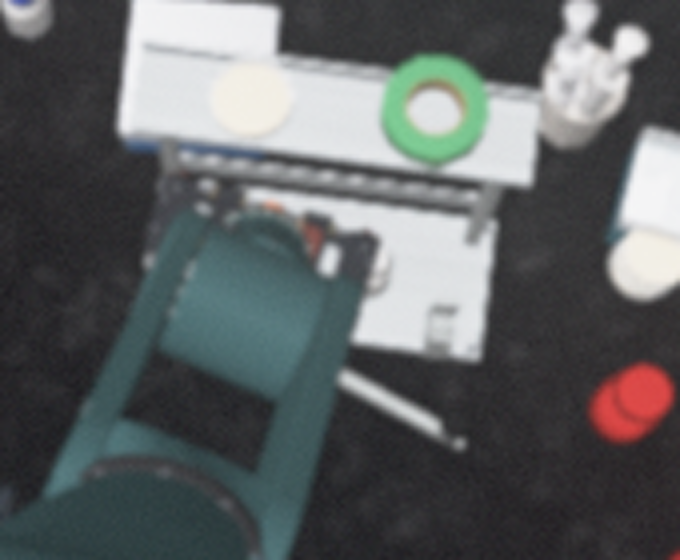

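Run:
```python
from h import *
from scipy.optimize import least_squares
c,im,D=load('wrist7.npz')
Z=cv2.resize(im[100:300,190:350],None,fx=3,fy=3,interpolation=2);
# predicted circles: bottle underside at centre from cap, and mat circle
a=np.linspace(0,2*np.pi,120)
for (x,y,z,r,col) in [(.673,-.0173,.015,.036,(0,255,0)),(.6725,-.0165,.0205,.028,(255,0,255))]:
    for t in a:
        p=(proj(c,[x+r*np.cos(t),y+r*np.sin(t),z])-[190,100])*3;cv2.circle(Z,tuple(int(v) for v in p),1,col,-1)
cv2.imwrite('pics/w7z.png',Z)
g=cv2.cvtColor(im,cv2.COLOR_BGR2GRAY)
W=[]
for ang in np.radians(np.arange(-200,25,5)):
    # radial scan from predicted centre
    d=np.array([np.cos(ang),np.sin(ang)]);
    ctr=np.array([.673,-.0173]);rr=np.arange(.030,.042,.0003)
    v=[];
    for r in rr:
        u=proj(c,[ctr[0]+r*d[0],ctr[1]+r*d[1],.015]);v.append(cv2.getRectSubPix(g,(1,1),tuple(map(float,u)))[0,0])
    v=np.array(v,float)
    if v[:6].mean()<80 and v[-5:].mean()>150:
        i=np.argmax(v>(v[:5].mean()+v[-5:].mean())/2);W.append(ctr+rr[i]*d)
W=np.array(W);print(len(W))
r=least_squares(lambda p:np.hypot(W[:,0]-p[0],W[:,1]-p[1])-.036,[.673,-.0173],loss='soft_l1',f_scale=.001);print(r.x,np.abs(r.fun).mean())
r=least_squares(lambda p:np.hypot(W[:,0]-p[0],W[:,1]-p[1])-p[2],[.673,-.0173,.036]);print(r.x,np.abs(r.fun).mean())
```

```text
24
[ 0.67210684 -0.01716576] 0.00014668132663333273
[ 0.67143634 -0.01769582  0.03527512] 9.686377992548471e-05
```

View pics/w7z.png

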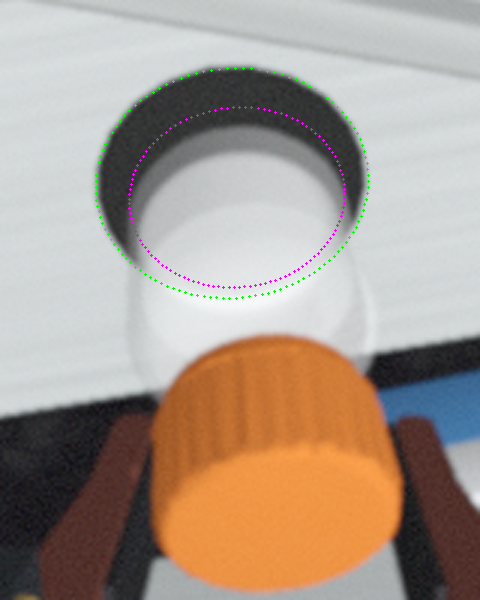

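Run:
```python
from h import *
c,im,D=load('wrist1.npz')
x0,y0=225,95
Z=cv2.resize(im[95:215,225:320],None,fx=5,fy=5,interpolation=2)
for (x,y,z,r,col) in [(.463,-.3145,0,.028,(255,0,255)),(.463,-.3145,.099,.022,(0,255,0))]:
    for t in np.linspace(0,2*np.pi,120):
        p=(proj(c,[x+r*np.cos(t),y+r*np.sin(t),z])-[x0,y0])*5;cv2.circle(Z,tuple(int(v) for v in p),1,col,-1)
cv2.imwrite('pics/w1z.png',Z)
```

```text
(no output)
```

View pics/w1z.png

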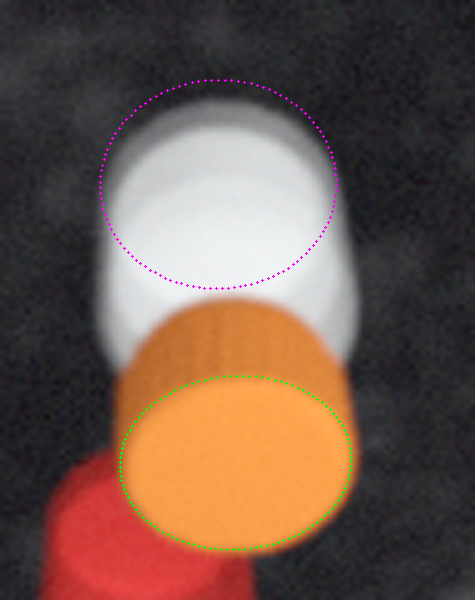

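```bash
python3 -m handwheel '[[3.8,[0.1,-0.1,0.18],0],[3.8,[0.1,0,0.2],0],[3.8,[0.05,0,0.1],0]]'; python3 t.py .6783 -.0177 .101
```

```text
time_s: 14.52
position: [0.6784, -0.0175, 0.1018]
tcp_rot: [0.296, 2.672, 0.074]
wrist_force: [-0.2, 0.6, -1.7]
opening: 0.51
t 14.525 p [ 0.6784 -0.0175  0.1018] q [-0.171  0.463  1.864  0.217  0.374 -1.705] F [-0.2  0.6 -1.7] op 4.48
[[-0.876  0.196  0.44 ]
 [ 0.22   0.975  0.004]
 [-0.428  0.1   -0.898]]
tool cm [ 0.04 -0.03  0.06]
```

```bash
python3 -m handwheel '[[3.8,[0.06,0,0.12],0],[3.8,[0,0,0],0]]'; python3 t.py|head -1;python3 -m handwheel '[[3.8,[0.05,0,0.1],0],[3.8,[0,0,0],0]]'; python3 t.py|head -1
```

```text
time_s: 14.78
position: [0.6803, -0.0179, 0.1022]
tcp_rot: [0.296, 2.668, 0.073]
wrist_force: [0.4, 0.1, -2.6]
opening: 0.508
t 14.775 p [ 0.6803 -0.0179  0.1022] q [-0.171  0.463  1.863  0.218  0.369 -1.706] F [ 0.4  0.1 -2.6] op 4.46
time_s: 15.02
position: [0.681, -0.018, 0.1018]
tcp_rot: [0.296, 2.666, 0.073]
wrist_force: [-0.5, -0.2, 1.1]
opening: 0.508
t 15.025 p [ 0.681  -0.018   0.1018] q [-0.17   0.465  1.864  0.22   0.366 -1.708] F [-0.5 -0.2  1.1] op 4.46
```

```bash
python3 -m handwheel '[[3.8,[0.2,0,-0.2],0],[3.8,[0,0,0],0]]'; python3 t.py .678 -.0177 .1012
python3 - <<'E'
from h import *
n='wrist'
c=cal(n);im,D=optics.read_camera(n)
P=cloud(c,D);h=cv2.cvtColor(im,cv2.COLOR_BGR2HSV)
m=cv2.inRange(h,(6,120,120),(18,255,255));m[:200]=0;m[300:]=0;m[:,:235]=0;m[:,330:]=0
Q=P[m>0];T=Q[Q[:,2]>np.percentile(Q[:,2],60)]
for _ in range(6):
    ct=T.mean(0);nn=np.linalg.svd(T-ct,full_matrices=False)[2][2];nn*=np.sign(nn[2]);T=Q[np.abs((Q-ct)@nn)<.0015]
print('top',ct.round(4),nn.round(3),len(T),((np.percentile(T,2,axis=0)+np.percentile(T,98,axis=0))/2).round(4))
E
```

```text
time_s: 15.28
position: [0.6772, -0.0172, 0.1018]
tcp_rot: [0.296, 2.668, 0.073]
wrist_force: [-0.2, 0.2, -0.3]
opening: 0.512
t 15.275 p [ 0.6772 -0.0172  0.1018] q [-0.17   0.461  1.87   0.22   0.366 -1.708] F [-0.2  0.2 -0.3] op 4.49
[[-0.875  0.196  0.443]
 [ 0.22   0.975  0.003]
 [-0.432  0.1   -0.896]]
tool cm [-0.06 -0.03  0.09]
top [ 0.6696 -0.0163  0.1146] [-0.009  0.011  1.   ] 2955 [ 0.6714 -0.0165  0.1144]
```

```bash
python3 -m handwheel '[[3.8,[-0.05,-0.06,0.08],0],[3.8,[0.03,0,0.05],0],[3.8,[0,0,0],0]]'; python3 t.py .678 -.0177 .1012
```

```text
time_s: 15.7
position: [0.6793, -0.0179, 0.102]
tcp_rot: [0.296, 2.665, 0.074]
wrist_force: [-0.3, 0.8, 0.6]
opening: 0.506
t 15.7 p [ 0.6793 -0.0179  0.102 ] q [-0.171  0.462  1.868  0.223  0.363 -1.712] F [-0.3  0.8  0.6] op 4.45
[[-0.873  0.196  0.446]
 [ 0.22   0.975  0.003]
 [-0.435  0.101 -0.895]]
tool cm [ 0.16 -0.01  0.01]
```

```bash
python3 -m handwheel '[[4.6,[0.1,0,0.04],0],[5.0,[0,0,0],0],[6.2,[0,0,0],0],[6.2,[0,0,0],0]]'; python3 t.py .678 -.0177 .1012
python3 - <<'E'
from h import *
n='wrist'
c=cal(n);im,D=optics.read_camera(n);cv2.imwrite('pics/wrist8.png',im)
P=cloud(c,D);h=cv2.cvtColor(im,cv2.COLOR_BGR2HSV)
m=cv2.inRange(h,(6,120,120),(18,255,255));m[:200]=0;m[300:]=0;m[:,:235]=0;m[:,330:]=0
Q=P[m>0];T=Q[Q[:,2]>np.percentile(Q[:,2],60)]
for _ in range(6):
    ct=T.mean(0);nn=np.linalg.svd(T-ct,full_matrices=False)[2][2];nn*=np.sign(nn[2]);T=Q[np.abs((Q-ct)@nn)<.0015]
print('top',ct.round(4),nn.round(3),len(T),((np.percentile(T,2,axis=0)+np.percentile(T,98,axis=0))/2).round(4))
E
```

```text
time_s: 16.2
position: [0.6783, -0.0179, 0.1006]
tcp_rot: [0.296, 2.666, 0.073]
wrist_force: [-0.4, 0.4, -0.1]
opening: 0.703
t 16.2 p [ 0.6783 -0.0179  0.1006] q [-0.171  0.464  1.871  0.224  0.36  -1.713] F [-0.4  0.4 -0.1] op 6.17
[[-0.874  0.196  0.446]
 [ 0.22   0.975  0.003]
 [-0.434  0.1   -0.895]]
tool cm [ 0.01  0.02 -0.06]
top [ 0.6691 -0.0177  0.1144] [-0.019  0.     1.   ] 3020 [ 0.6708 -0.0179  0.1141]
```

View pics/wrist8.png

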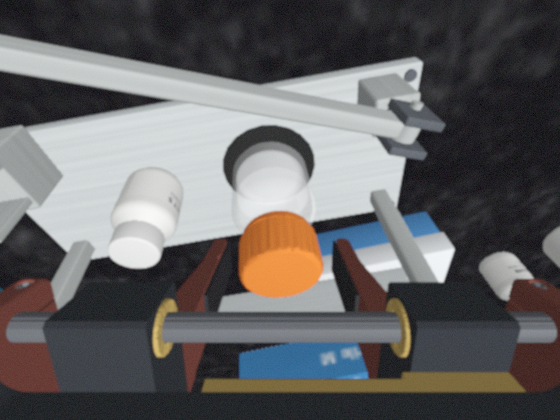

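```bash
python3 -m handwheel '[[6.2,[0,0,-1.5],0],[6.2,[0,0,-3.5],0],[6.2,[0,0,-4.5],0],[6.2,[0,0,-4],0]]'; python3 t.py .476 -.19 .20
```

```text
time_s: 16.75
position: [0.6146, -0.0181, 0.2233]
tcp_rot: [0.297, 2.671, 0.073]
wrist_force: [0.2, 0.4, 0.7]
opening: 0.707
t 16.75 p [ 0.6146 -0.0181  0.2233] q [-0.196  0.202  1.878  0.153  0.619 -1.65 ] F [0.2 0.4 0.7] op 6.21
[[-0.876  0.197  0.441]
 [ 0.22   0.975  0.003]
 [-0.429  0.1   -0.898]]
tool cm [  9.35 -19.72  -4.06]
```

```bash
python3 -m handwheel '[[6.2,[2,-4.2,-0.9],0],[6.2,[2.2,-4.6,-0.9],0],[6.2,[2.2,-4.6,-0.9],0],[6.2,[2.2,-4.6,-0.9],0],[6.2,[1,-2.2,-0.5],0],[6.2,[0,0,0],0]]'; python3 t.py .476 -.19 .20
python3 - <<'E'
from h import *
for n in ['wrist','side']:
    c=cal(n);im,D=optics.read_camera(n);np.savez(n+'9.npz',im=im,D=D,K=c[0],R=c[1],t=c[2]);cv2.imwrite(f'pics/{n}9.png',im)
E
```

```text
time_s: 17.5
position: [0.4706, -0.1986, 0.2088]
tcp_rot: [0.289, 2.654, 0.064]
wrist_force: [0.4, 0.0, -0.5]
opening: 0.707
t 17.5 p [ 0.4706 -0.1986  0.2088] q [-0.771  0.095  2.072  0.519  0.688 -2.482] F [ 0.4  0.  -0.5] op 6.2
[[-0.869  0.192  0.456]
 [ 0.214  0.977 -0.004]
 [-0.446  0.094 -0.89 ]]
tool cm [0.11 0.86 1.03]
```

View pics/wrist9.png

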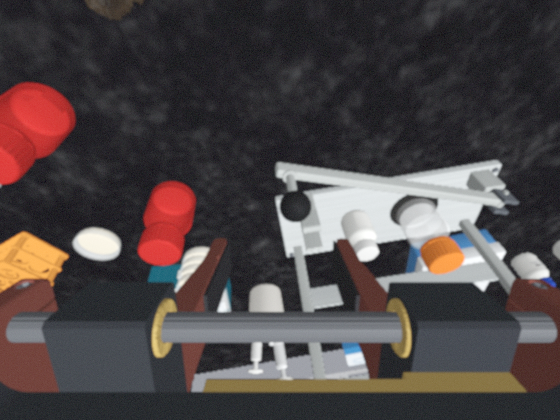

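View pics/side9.png

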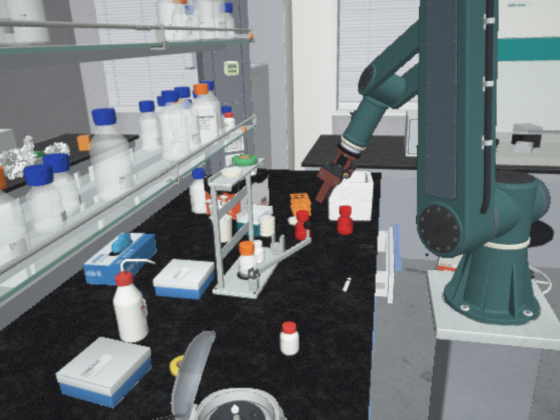

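Bottle stands upright on the mat (side pixel 247,258). The ball shows at wrist pixel (296,206). Next I'll measure the ball.

Run:
```python
from h import *
c,im,D=load('wrist9.npz');P=cloud(c,D);g=cv2.cvtColor(im,cv2.COLOR_BGR2HSV)[...,2]
x0,y0,x1,y1=276,186,316,226;m=((g<60)&(np.linalg.norm(P-[.517,-.19,.115],axis=-1)<.04)).astype(np.uint8);m[:y0]=0;m[y1:]=0;m[:,:x0]=0;m[:,x1:]=0
k,l,s,ce=cv2.connectedComponentsWithStats(m);i=1+s[1:,4].argmax();print(s[i],ce[i],onz(c,*ce[i],.115))
Q=P[l==i]
from scipy.optimize import least_squares
r=least_squares(lambda p:np.linalg.norm(Q-p,axis=1)-.015,[.52,-.19,.115],loss='soft_l1',f_scale=.001);print('sphere',r.x,np.abs(r.fun).mean())
o,d=ray(c,*ce[i]);d/=np.linalg.norm(d);print(o+d*(np.median(np.linalg.norm(Q-o,axis=1))+.012))
c,im,D=load('side0.npz');g=cv2.cvtColor(im,cv2.COLOR_BGR2HSV)[...,2];P=cloud(c,D)
m=((g<75)&(np.linalg.norm(P-[.517,-.19,.115],axis=-1)<.06)).astype(np.uint8)
k,l,s,ce=cv2.connectedComponentsWithStats(m);i=1+s[1:,4].argmax();print(s[i],ce[i],onz(c,*ce[i],.115));Q=P[l==i]
r=least_squares(lambda p:np.linalg.norm(Q-p,axis=1)-.015,[.52,-.19,.115],loss='soft_l1',f_scale=.001);print('sphere',r.x)
```

```text
[281 191  29  30 632] [294.65822785 205.31329114] [ 0.51837341 -0.18653765  0.115     ]
sphere [ 0.52056946 -0.18619789  0.1143693 ] 0.00039136286046675056
[ 0.52006052 -0.18658127  0.11323795]
[304 220   9   9  60] [308.         224.43333333] [ 0.51599151 -0.17678805  0.115     ]
sphere [ 0.51885271 -0.18501823  0.11159583]
```

```bash
python3 t.py .5236 -.1863 .1075|tail -1; python3 -m handwheel '[[6.2,[-0.2,1.4,1.5],0],[6.2,[0,0,3.5],0],[6.2,[0,0,3.5],0],[6.2,[0,0,0],0]]'; python3 t.py .5236 -.1863 .1075
```

```text
tool cm [ 0.22  1.1  11.39]
time_s: 18.1
position: [0.5194, -0.1797, 0.1364]
tcp_rot: [0.276, 2.652, 0.065]
wrist_force: [-0.4, 1.3, 0.1]
opening: 0.708
t 18.1 p [ 0.5194 -0.1797  0.1364] q [-0.65   0.274  2.098  0.662  0.467 -2.566] F [-0.4  1.3  0.1] op 6.22
[[-0.869  0.183  0.459]
 [ 0.206  0.979 -0.001]
 [-0.45   0.093 -0.888]]
tool cm [ 0.8  -0.83  2.76]
```

```bash
python3 -m handwheel '[[6.2,[0.8,-0.8,0.5],0],[6.2,[0.4,0,1.4],0],[6.2,[0.2,0,1.0],0],[6.2,[0,0,0],0]]'; python3 t.py .5236 -.1863 .1075
python3 - <<'E'
from h import *
im,D=optics.read_camera('wrist');cv2.imwrite('pics/wrist10.png',im)
E
```

```text
time_s: 18.6
position: [0.5214, -0.1814, 0.1079]
tcp_rot: [0.266, 2.648, 0.067]
wrist_force: [0.2, 0.1, 0.7]
opening: 0.707
t 18.6 p [ 0.5214 -0.1814  0.1079] q [-0.655  0.337  2.123  0.803  0.405 -2.729] F [0.2 0.1 0.7] op 6.21
[[-0.868  0.176  0.464]
 [ 0.199  0.98   0.001]
 [-0.454  0.093 -0.886]]
tool cm [-0.27 -0.44  0.13]
```

View pics/wrist10.png

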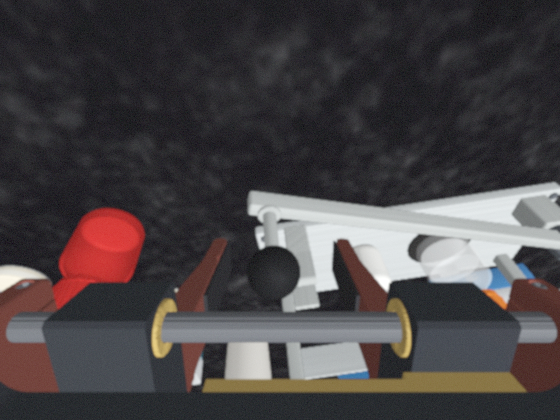

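```bash
python3 -m handwheel '[[6.2,[-0.2,-0.4,0.1],0],[3.5,[0,0,0],0],[2.4,[0,0,0],0],[2.4,[0,0,0],0]]' 20; python3 t.py .5236 -.1863 .1075
```

```text
time_s: 19.15
position: [0.5239, -0.1865, 0.1103]
tcp_rot: [0.264, 2.644, 0.064]
wrist_force: [-0.7, 0.6, -0.6]
opening: 0.405
t 19.15 p [ 0.5239 -0.1865  0.1103] q [-0.662  0.336  2.115  0.797  0.412 -2.728] F [-0.7  0.6 -0.6] op 3.56
[[-0.867  0.175  0.467]
 [ 0.198  0.98  -0.001]
 [-0.458  0.091 -0.884]]
tool cm [ 0.16 -0.01  0.24]
```

```bash
python3 -m handwheel '[[2.2,[0.1,0,0.2],0],[2.2,[0,0,0],0],[2.2,[0,0,0],0]]' 25; python3 t.py
```

```text
time_s: 19.52
position: [0.5241, -0.1872, 0.1081]
tcp_rot: [0.265, 2.644, 0.062]
wrist_force: [-0.7, -2.0, 1.0]
opening: 0.327
t 19.525 p [ 0.5241 -0.1872  0.1081] q [-0.662  0.341  2.116  0.808  0.405 -2.74 ] F [-0.7 -2.   1. ] op 2.87
[[-0.866  0.176  0.467]
 [ 0.198  0.98  -0.003]
 [-0.458  0.09  -0.884]]
```

```bash
cat > b.py <<'E'
from h import *
import sys
piv=np.array([.6327,.0653,.06]);X=np.array([.9983,-.0576,0]);Y=np.array([.0576,.9983,0])
OFF=np.array([.5241,-.1872,.1081])-np.array([.5200,-.1863,.1150])
def ball(phi,th):
    a=.275*np.cos(th)-.055*np.sin(th);h=.275*np.sin(th)+.055*np.cos(th)
    return piv+a*(-np.sin(phi)*X-np.cos(phi)*Y)+[0,0,h]
if __name__=='__main__':
    print(readout.get_obs()['position'].round(4),readout.get_obs()['wrist_force'].round(1))
    # current estimate
    b=readout.get_obs()['position']-OFF-piv;hx=np.hypot(b[0],b[1]);
    print('cur phi',np.arctan2(-b@X,-b@Y).round(3),'th',(np.arctan2(b[2],hx)-np.arctan2(.055,.275)).round(3),'r err mm',1000*(np.hypot(hx,b[2])-np.hypot(.275,.055)))
    for a in sys.argv[1:]:
        p,t=map(float,a.split(','));tg=ball(p,t)+OFF;print(a,tg.round(4),tool(tg).round(2))
E
python3 b.py .36,0 .36,.06 .36,.12 .36,.18
```

```text
[ 0.5241 -0.1872  0.1081] [-0.7 -2.   1. ]
cur phi 0.363 th -0.001 r err mm 0.6977104433713577
.36,0 [ 0.5253 -0.187   0.1081] [-0.09  0.05  0.05]
.36,.06 [ 0.5268 -0.1835  0.1245] [-0.91  0.56 -1.33]
.36,.12 [ 0.5287 -0.1791  0.1406] [-1.73  1.17 -2.66]
.36,.18 [ 0.5311 -0.1739  0.1564] [-2.55  1.87 -3.95]
```

```bash
python3 -m handwheel '[[2.2,[-0.5,0.4,-0.7],0],[2.2,[-0.8,0.6,-1.2],0],[2.2,[-0.8,0.6,-1.3],0],[2.2,[-0.6,0.5,-0.9],0]]' 30; python3 t.py |head -1; python3 b.py .36,.18 .24,.18
```

```text
time_s: 20.02
position: [0.5316, -0.1762, 0.1584]
tcp_rot: [0.267, 2.645, 0.049]
wrist_force: [0.2, -1.5, -3.2]
opening: 0.329
t 20.025 p [ 0.5316 -0.1762  0.1584] q [-0.62   0.24   2.065  0.579  0.496 -2.456] F [ 0.2 -1.5 -3.2] op 2.89
[ 0.5316 -0.1762  0.1584] [ 0.2 -1.5 -3.2]
cur phi 0.355 th 0.184 r err mm 2.5084549529290623
.36,.18 [ 0.5311 -0.1739  0.1564] [0.18 0.2  0.15]
.24,.18 [ 0.5603 -0.1848  0.1564] [-2.57 -0.34  1.52]
```

```bash
python3 -m handwheel '[[2.2,[-1.3,-0.1,0.7],0],[2.2,[-1.7,-0.3,1.0],0],[2.2,[-0.6,0,0.3],0],[2.2,[0,0,0],0]]'; python3 t.py |head -1; python3 b.py .24,.18 .12,.18 .0,.18
python3 - <<'E'
from h import *
im,D=optics.read_camera('side');cv2.imwrite('pics/side11.png',cv2.resize(im[130:310,190:390],None,fx=3.3,fy=3.3,interpolation=2))
E
```

```text
time_s: 20.52
position: [0.5725, -0.1905, 0.1581]
tcp_rot: [0.263, 2.643, 0.04]
wrist_force: [-1.8, -3.4, 1.5]
opening: 0.326
t 20.525 p [ 0.5725 -0.1905  0.1581] q [-0.588  0.293  1.981  0.53   0.504 -2.381] F [-1.8 -3.4  1.5] op 2.86
[ 0.5725 -0.1905  0.1581] [-1.8 -3.4  1.5]
cur phi 0.189 th 0.183 r err mm 2.618825212425735
.24,.18 [ 0.5603 -0.1848  0.1564] [ 1.24  0.32 -0.43]
.12,.18 [ 0.5907 -0.1922  0.1564] [-1.53  0.15  1.  ]
.0,.18 [ 0.6218 -0.1959  0.1564] [-4.29  0.34  2.45]
```

View pics/side11.png

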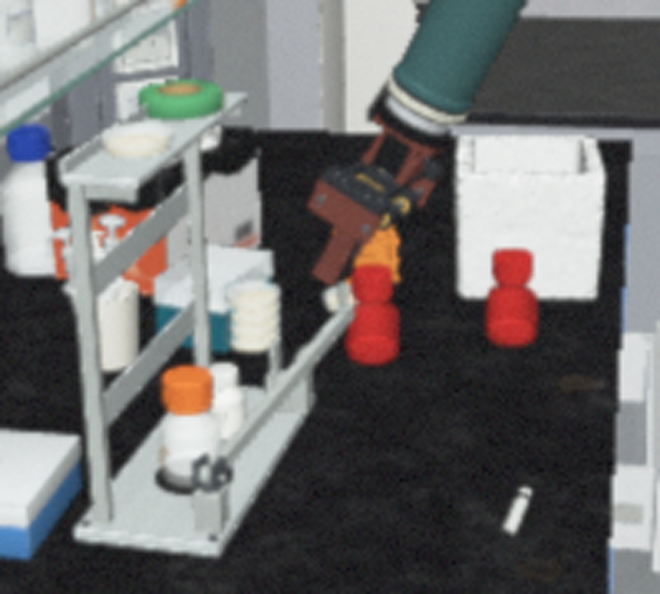

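```bash
python3 -m handwheel '[[2.2,[-1.3,0.1,0.8],0],[2.2,[-1.4,0.1,0.8],0],[2.2,[-0.8,0.1,0.4],0],[2.2,[0,0,0],0]]'; python3 t.py |head -1; python3 b.py .0,.18
```

```text
time_s: 21.08
position: [0.6127, -0.1977, 0.1577]
tcp_rot: [0.264, 2.641, 0.032]
wrist_force: [-1.7, -3.3, 2.2]
opening: 0.323
t 21.075 p [ 0.6127 -0.1977  0.1577] q [-0.551  0.34   1.903  0.477  0.511 -2.295] F [-1.7 -3.3  2.2] op 2.84
[ 0.6127 -0.1977  0.1577] [-1.7 -3.3  2.2]
cur phi 0.034 th 0.181 r err mm 2.7993479596155613
.0,.18 [ 0.6218 -0.1959  0.1564] [-0.69  0.34  0.53]
```

```bash
python3 -m handwheel '[[2.2,[-0.5,0.15,0.35],0],[2.2,[-0.2,0.1,0.15],0],[2.2,[0,0,0],0]]'; python3 t.py |head -1; python3 b.py .0,.18 0,.12 0,0
python3 - <<'E'
from h import *
for n in ['wrist','side']:
    c=cal(n);im,D=optics.read_camera(n);np.savez(n+'12.npz',im=im,D=D,K=c[0],R=c[1],t=c[2]);cv2.imwrite(f'pics/{n}12.png',im if n=='wrist' else cv2.resize(im[130:310,190:390],None,fx=3.3,fy=3.3,interpolation=2))
E
```

```text
time_s: 21.45
position: [0.6213, -0.1985, 0.1578]
tcp_rot: [0.265, 2.638, 0.027]
wrist_force: [-1.9, -2.8, 2.6]
opening: 0.327
t 21.45 p [ 0.6213 -0.1985  0.1578] q [-0.541  0.349  1.889  0.465  0.508 -2.275] F [-1.9 -2.8  2.6] op 2.87
[ 0.6213 -0.1985  0.1578] [-1.9 -2.8  2.6]
cur phi 0.001 th 0.181 r err mm 2.929481754882224
.0,.18 [ 0.6218 -0.1959  0.1564] [0.07 0.26 0.13]
0,.12 [ 0.6215 -0.2016  0.1406] [ 0.73 -0.41  1.53]
0,0 [ 0.621  -0.2101  0.1081] [ 2.12 -1.48  4.4 ]
```

View pics/side12.png

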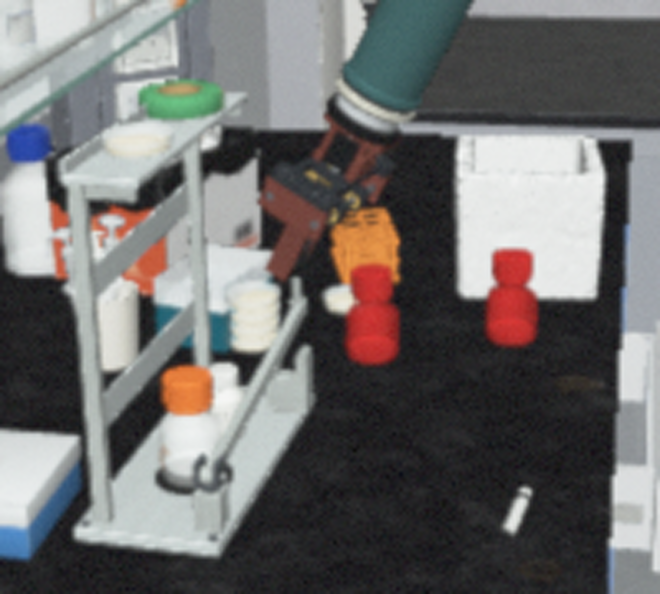

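View pics/wrist12.png

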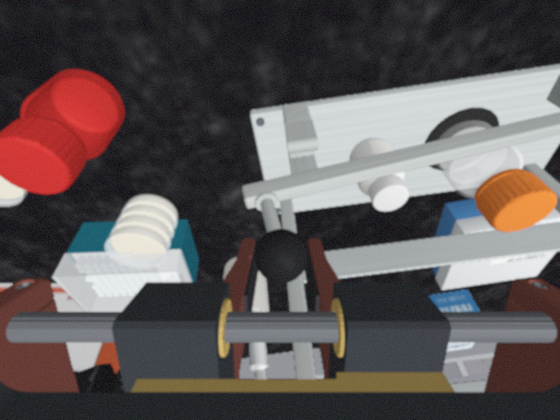

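```bash
python3 -m handwheel '[[2.2,[0.5,-0.3,1.0],0],[2.2,[0.6,-0.4,1.1],0],[2.2,[0,0,0],0]]'; python3 t.py |head -1; python3 b.py 0,.08 0,.04 0,0
```

```text
time_s: 21.92
position: [0.621, -0.2059, 0.1335]
tcp_rot: [0.266, 2.634, 0.023]
wrist_force: [-0.5, -3.6, 0.1]
opening: 0.325
t 21.925 p [ 0.621  -0.2059  0.1335] q [-0.553  0.39   1.909  0.53   0.454 -2.356] F [-0.5 -3.6  0.1] op 2.85
[ 0.621  -0.2059  0.1335] [-0.5 -3.6  0.1]
cur phi 0.001 th 0.091 r err mm 1.9980718490726357
0,.08 [ 0.6213 -0.2049  0.1299] [0.17 0.08 0.33]
0,.04 [ 0.6211 -0.2077  0.1191] [ 0.64 -0.27  1.28]
0,0 [ 0.621  -0.2101  0.1081] [ 1.12 -0.58  2.25]
```

```bash
python3 -m handwheel '[[2.2,[0.5,-0.2,1.0],0],[2.2,[0.4,-0.2,0.8],0],[2.2,[0,0,0],0]]'; python3 t.py |head -1; python3 b.py 0,.0
```

```text
time_s: 22.3
position: [0.6214, -0.2107, 0.1125]
tcp_rot: [0.27, 2.632, 0.019]
wrist_force: [-1.0, -4.5, 1.4]
opening: 0.33
t 22.3 p [ 0.6214 -0.2107  0.1125] q [-0.56   0.427  1.923  0.594  0.409 -2.43 ] F [-1.  -4.5  1.4] op 2.9
[ 0.6214 -0.2107  0.1125] [-1.  -4.5  1.4]
cur phi -0.002 th 0.015 r err mm 1.3690767870143672
0,.0 [ 0.621  -0.2101  0.1081] [0.26 0.02 0.36]
```

```bash
python3 -m handwheel '[[2.2,[0.2,0,0.3],0],[2.2,[0,0,0],0]]'; python3 b.py 0,.0; python3 -m handwheel '[[4,[0,0,0],0],[6,[0,0,0],0],[6.5,[0,0,0],0]]'; python3 t.py
python3 - <<'E'
from h import *
for n in ['wrist']:
    c=cal(n);im,D=optics.read_camera(n);cv2.imwrite(f'pics/{n}13.png',im)
E
```

```text
time_s: 22.55
position: [0.6215, -0.2113, 0.1089]
tcp_rot: [0.271, 2.63, 0.018]
wrist_force: [-1.7, -3.3, 2.3]
opening: 0.321
[ 0.6215 -0.2113  0.1089] [-1.7 -3.3  2.3]
cur phi -0.002 th 0.002 r err mm 1.261210953032832
0,.0 [ 0.621  -0.2101  0.1081] [0.1  0.1  0.04]
time_s: 22.92
position: [0.6198, -0.2082, 0.1073]
tcp_rot: [0.27, 2.634, 0.024]
wrist_force: [-0.5, -0.5, -0.9]
opening: 0.626
t 22.925 p [ 0.6198 -0.2082  0.1073] q [-0.558  0.434  1.93   0.61   0.402 -2.446] F [-0.5 -0.5 -0.9] op 5.5
[[-0.861  0.186  0.473]
 [ 0.195  0.98  -0.032]
 [-0.469  0.065 -0.881]]
```

View pics/wrist13.png

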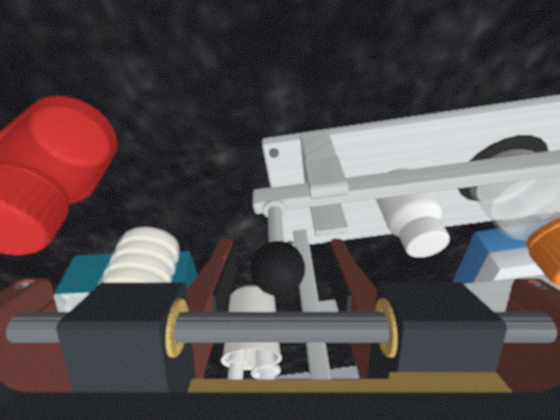

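The ball is free between the open fingers at pixel (278,268), and the bar sits in the catch behind the striker at (325,190). Now I'll back out along the tool.

```bash
python3 -m handwheel '[[6.5,[0,0,-1.5],0],[6.5,[0,0,-3.5],0],[6.5,[0,0,-4.5],0],[6.5,[0,0,-5],0],[6.5,[0,0,-5],0],[6.5,[0,0,-5],0],[6.5,[0,0,-4],0],[6.5,[0,0,0],0],[6.5,[0,0,0],0]]'; python3 t.py
python3 - <<'E'
from h import *
from scipy.optimize import least_squares
for n in ['wrist','side','top']:
    c=cal(n);im,D=optics.read_camera(n);np.savez(n+'14.npz',im=im,D=D,K=c[0],R=c[1],t=c[2])
    Z=im if n=='wrist' else cv2.resize(im[150:310,190:370],None,fx=3.7,fy=3.7,interpolation=2) if n=='side' else cv2.resize(im[110:290,150:420],None,fx=2.9,fy=2.9,interpolation=2)
    cv2.imwrite(f'pics/{n}14.png',Z)
    P=cloud(c,D);h=cv2.cvtColor(im,cv2.COLOR_BGR2HSV)
    if n=='wrist':
        m=(cv2.inRange(h,(6,120,120),(18,255,255))>0)&(np.linalg.norm(P-[.672,-.017,.1],axis=-1)<.05)
        Q=P[m];T=Q[Q[:,2]>.11];print('cap',T.mean(0).round(4),((np.percentile(T,2,axis=0)+np.percentile(T,98,axis=0))/2).round(4),len(T))
        m=(h[...,2]<60)&(np.linalg.norm(P-[.617,-.209,.115],axis=-1)<.025);Q=P[m];print(len(Q))
        r=least_squares(lambda p:np.linalg.norm(Q-p,axis=1)-.015,[.617,-.209,.115],loss='soft_l1',f_scale=.001);print('ball',r.x)
E
```

```text
time_s: 24.1
position: [0.4758, -0.1975, 0.3703]
tcp_rot: [0.272, 2.636, 0.015]
wrist_force: [0.2, -0.6, 0.3]
opening: 0.747
t 24.1 p [ 0.4758 -0.1975  0.3703] q [-0.743 -0.107  1.832  0.343  1.044 -2.226] F [ 0.2 -0.6  0.3] op 6.56
[[-0.862  0.189  0.471]
 [ 0.195  0.98  -0.038]
 [-0.469  0.059 -0.881]]
cap [ 0.669  -0.0189  0.1145] [ 0.67   -0.0187  0.1138] 451
239
ball [ 0.61512944 -0.20916997  0.11439253]
```

View pics/wrist14.png

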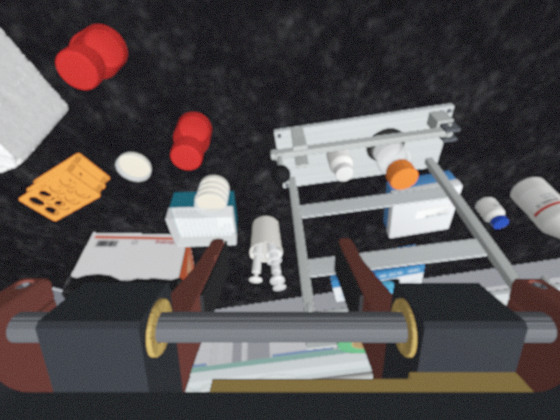

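View pics/side14.png

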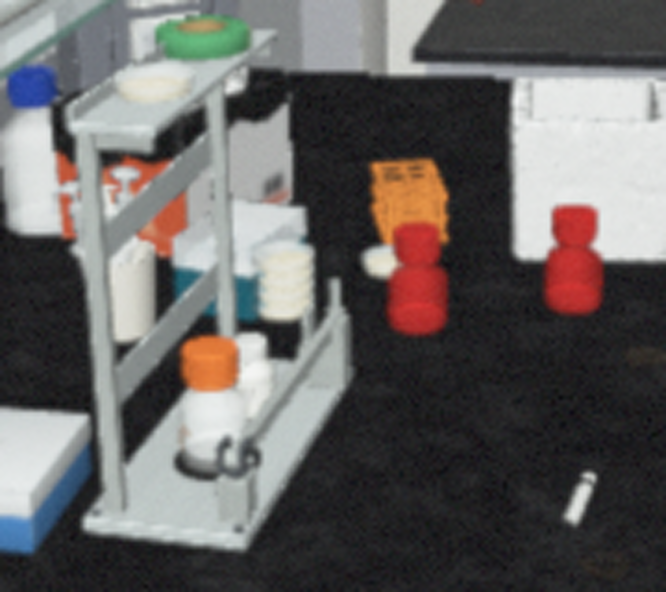

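View pics/top14.png

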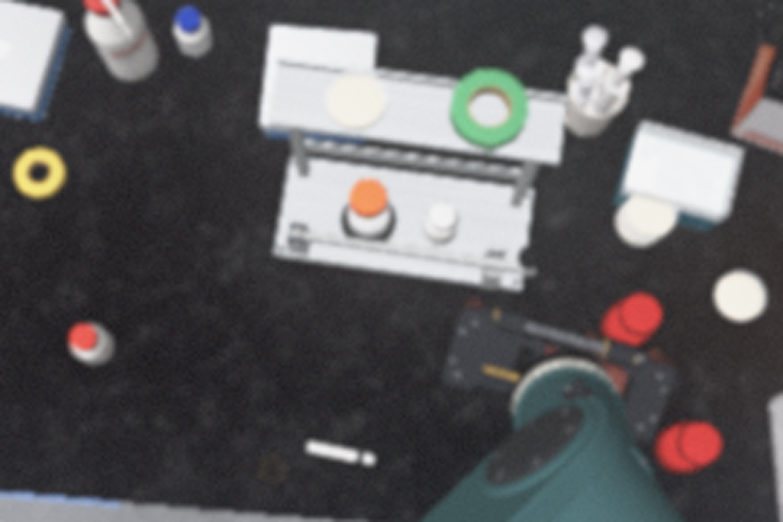

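All in place: the bar lies level in the catch, the bottle is upright on the mat, and the small bottles are unmoved. Handing in.

```bash
python3 -c "
from station import hand_in
print(hand_in())"
```

```text
the job is handed in; nothing more can be done
None
```

The job is done and handed in at about 24 s: the bottle stands on the empty mat and the retaining bar is closed in the catch. The moves offer no tilt, so I first ran the arm against its upper reach limit. That tilted the tool to about 26–28°, enough to clear the upper board. I then gripped the orange-capped bottle by its cap, set it on the mat and let go. After that I took the ball, lifted the bar over the striker, swung it in, lowered it and released.

**Last checks:**
- **Bottle:** upright within about 1° when released. Its cap centre was about 1 mm from the mat centre by the close view, and 2–2.5 mm by the coarser final view. The cap top is at 114 mm, as expected for a bottle standing on the mat.
- **Bar:** the ball is at 114 mm height (115 mm when level), and the bar sits behind the striker in all three views.
- **Bystanders:** the two small bottles and the red look-alikes look unmoved in the top and side views. I saw no contact with them.
- **Robot:** the gripper is open and clear of everything. The wrist forces I read stayed within a few newtons.

**Disagreements:**
- The mat centre worked out from the rack's front plate corners was 8 mm off in x from three direct views of the mat, so I used the mat itself.
- The jaws were rolled about 6° at the grasp because the last joint was at its limit. I restored that same angle before placing, so the bottle went down upright.
- While touching down, the tool crept about 2 mm in x; I corrected that before letting go.

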